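# Couple the bedside lamp head to its ball stand and latch it

## Robot

A 6-joint arm with a two-finger parallel gripper is mounted at the origin on the work surface. World frame = base frame: x ahead of the robot, y to its left, z up, the work surface at z = 0. Lengths are in m, angles in rad, forces in N, time in s.
With the tool pointing down it reaches from about 0.35 to 0.875 m from the base axis. Payload 4.2 kg.
Tool frame: the origin (TCP) lies midway between the tips of the shut fingers; the grasp point (between the pads) lies manip.grasp_offset behind it (manip.grasp_offset is the distance from the TCP to the grasp point, in m); z points along the fingers, x is the direction in which the jaws open and shut, and the axes are right-handed (so a half turn about z gives the same grasp; the last joint's range is limited). The gripper opens to 85 mm and grips with 20 to 120 N. Pads are 22 mm wide; open, the fingers measure 114 mm over their backs; the gripper's body (76 mm by 85 mm) begins 54 mm behind the grasp point. The pads swing forward as they close: fully open they stand 13 mm farther back than shut.
Start: joints at [1.499, 0.385, 0.008, 0, -1.194, -0.259], TCP at [0.203, 0.591, 0.195] pointing down, gripper open.
Joint ranges: [-3.14, 3.14], [-1.21, 2.06], [-1.07, 1.41], [-3.16, 2.05], [-2.99, -0.16], [-3.1, 3.1]. Speed limits (rad/s): [2.79, 2.79, 3.14, 3.14, 3.14, 3.14].

## Interface

Orientations are given as a unit quaternion [x, y, z, w].
In Python, from plant import manip gives the robot as it stands.
- The arm moves only by the tool step_arm, never from a script. Its argument "motion" is a list of rows, each an object with "claw": the closure, from 0 (fully open) to 1 (shut); "slide": the shift along the tool's x, y, z in cm, a list of three; "yaw": the turn about the tool's z in rad. A call has 1 to 10 rows; each row is the pose to reach, as a shift and turn from the pose commanded when the call began, along the tool's axes at that moment; what a row does not reach only later rows make up. A row lasts 1/8 s, in which the tool goes at most 62.5 mm and 10.7 degrees, less where a joint would pass 70% of its speed; a pose out of reach is approached as far as the arm can. A call with a gripper value outside its range is refused whole. The fingers move at their own pace and stop on an object; the grip force is fixed at half the most. Time passes only in rows, so rows that repeat a pose let the fingers close. It gives the time, the measured TCP pose, the force and the opening at its end, in the units of the state.
- manip.state(): the state, without advancing time (a new reading comes with each control period).
- manip.get_image(name): name is "side" or "top"; returns the picture (384x512x3 uint8, blue, green, red); there is no depth.
- manip.camera_info(name): a dict with "fx", "fy", "cx", "cy" (pixels), "R" (3x3) and "t" (3): a world point X has camera coordinates R X + t. Camera axes: x right, y down, z forward; pixel columns grow to the right and rows downward; lengths in m; the calibration is good to about 2 mm. A picture is of the moment at which its call begins. camera_info takes no time and is no camera call.
- manip.finish_job(): hands the job in, once; it reports no verdict.
Trained networks look in the newest picture that a camera, given by its name, has taken for a name from the list of things; names that differ only in an ending like _2 or _b are one class to them, and where a whole thing is asked for, a point or a joint stands for the part that bears it (a point fixed in the world has none). Each returns a list of dicts, best first, with "conf" (0 to 1); they miss things now and then, are a little off and sometimes report something else, mostly with a low value. They report only what shows in the picture. A call takes as long as a camera call.
- manip.find_in(query, camera): "rect" ([centre column, centre row, width, height] in pixels, round what is visible of it).
- manip.regions_of(query, camera): "region" (384x512 bool, what is visible of it) and "rect" ([centre column, centre row, width, height] in pixels, round what is visible of it).
The state is a dict: "time_s": time; "qpos": joint angles; "joint_vel": joint speeds; "joint_torque": joint torques, N m; "tool_pos": TCP position; "eef_rot": TCP orientation; "ft_force": force on the tool from outside, world axes, zero at the start; "ft_torque": the same for the moment, N m; "grip_width": finger opening in m.
Only numpy, scipy, OpenCV 4.12 (cv2) and the standard library are available. Lean on these libraries where they do the work, as an engineer would, in place of code of your own. Each camera call takes 0.05 s, during which the arm holds its last target.

## Task

Put the loose lamp head from the bamboo tray back on its stand: lower its socket over the ball, push it down home, then press the red latch lever all the way down so that the lamp is locked upright on the stand. Feel your way on, as the stem is not set exactly true: never push the head against the stand with more than 25 N. Leave everything else on the dresser where it is.

Things in the scene. Friction and masses are not known exactly. Their poses are not given: they have to be found in the camera images.
- lamp_mid (a point): Centre (half-way up, on the axis) of the loose lamp head standing upright on the tray; 0.38 to 0.55 kg, 84 mm tall. Lower half: dark socket housing, 57 mm diameter, with a flat foot flange of 76 mm. Upper 40 mm: aluminium barrel, 47 mm diameter, pale lens on top; grasp it there. z points up the axis, x from the axis towards the latch lever.
- socket (a point): Centre of the mouth in the lamp head's underside, 42 mm below lamp_mid, level with its flat foot flange. The mouth is 45 mm wide and narrows as a funnel over 14 mm to a 33 mm bore, slotted under the lever. Home: flange flat on the stem's shoulder, ball centre 24 mm above this point. For the last 8 mm two spring catches grip the ball and need 6 to 12 N of push; left half-way, the head stays there.
- lever_pivot (a point): Pivot of the latch lever on the lamp head: 24 mm from the lamp axis along lamp x, 18 mm below lamp_mid. The lever is 70 mm long from here and points outwards along lamp x: 50 degrees above level when up, level when fully down.
- lever_tip (a point): Middle of the red thumb pad (18 x 17 mm) on the latch lever, 61 mm from the pivot. Lever up: 63 mm out from the lamp axis, 29 mm above lamp_mid. Fully down: 85 mm out, 18 mm below lamp_mid. The lever is 5 to 7 mm thick.
- lever (a joint): Latch lever angle (rad): 0 = up (open), 0.873 = fully down (locked). It turns stiffly (about 1.5 to 3 N on the pad) and stays where it is left. Going down it swings a steel jaw under the ball; if the lamp is not home the ball blocks it before it is down.
- stand: Lamp stand, fixed to the dresser: round dark steel foot, 130 mm diameter, 18 mm tall; origin at the centre of its underside, z up. From its middle rises an adjustable, rigid steel stem with a flat round shoulder (80 mm diameter), above it a neck (12 mm) and a bare steel ball, 30 mm diameter, centre 24 mm above the shoulder.
- ball_about (a point): Nominal place of the ball's centre, 105 mm above the stand's origin on the foot's axis. NOT measured on the ball: the stem was raised or lowered for use and is slightly bent, so the real centre is up to 12 mm higher or lower and up to 6 mm off to any side, the stem leaning by up to 4 degrees.
- tray: Round bamboo tray, 304 mm in diameter, rim 22 mm high, floor 8 mm above its origin at the centre of its underside; does not move. Carries the lamp head and the jar.
- jar: Bystander: closed glass jar with a cork top on the tray, 62 mm in diameter, 85 mm tall; origin under its centre.
- kettle: Bystander: electric kettle in brushed aluminium standing on its black base with a toggle switch, 164 mm in diameter, 216 mm tall; origin under its centre.
- bowls: Bystander: stack of two nested porcelain bowls, 148 mm in diameter, 67 mm tall; origin under its centre.
- red_lid: Bystander: flat red silicone lid with a knob, 176 mm in diameter, 21 mm tall; origin under its centre.
- mug: Bystander: mug with handle, 80 mm in diameter, 92 mm tall; origin under its centre.
- clock: Bystander: small wooden clock, 45 x 110 x 81 mm; origin under its centre.
- case: Bystander: dark rounded spectacles case, 60 x 165 x 42 mm; origin under its centre.

How it is judged:
On the way, in this order (a step that is already met when the one before it is completed fails the run):
1. the lamp head is lifted clear of the tray (z of lamp_mid in the frame of tray above 0.09 m), for 0.1 s.
2. the lamp head is on the ball, carried by the stand, with its lever still up (horizontal distance between lamp_mid and stand below 0.014 m and z of lamp_mid in the frame of stand below 0.141 m and contact force between lamp and stand above 1 N and value of joint lever below 0.35 rad), for 0.2 s.
At the end, for the whole second after the job is handed in: The lamp head sits on the stand's ball (its centre within 14 mm of the stand's axis and 108 to 141 mm above the stand's underside, carried by the stand), upright within 0.14 rad and at rest (below 0.06 m/s), and the latch lever is down past 0.80 rad (value of joint lever above 0.8 rad and horizontal distance between lamp_mid and stand below 0.014 m and z of lamp_mid in the frame of stand between 0.108 and 0.141 m and angle between lamp_mid's own z axis and vertical below 0.14 rad and contact force between lamp and stand above 1 N and linear speed of lamp below 0.06 m/s); the robot touches nothing.
It fails at once if the contacts between the lamp head and the stand (a push of about 25 N plus the grip of the catches) pass 60 N in all before the lever goes down (contact force between lamp and stand above 60 N and value of joint lever below 0.35 rad).
It fails at once if the lamp head is tipped over (angle between lamp_mid's own z axis and vertical above 0.6 rad).
It fails at once if a bystander is moved by more than 15 mm (distance of any of jar, kettle, bowls, red_lid, mug, case, clock from where it was at the start of the episode above 0.015 m).
It also fails if it takes over 61 s, if anything falls off the work surface, if the arm or the gripper's body presses on something with over 40 N, if the wrist force passes 120 N, or if a joint passes its speed limit or range.

## Working session

There is one attempt and no reset: what is moved stays moved. The work goes in short steps, Python scripts to look and compute and a tool call to move; the robot and the scene stay as the last step left them, time stands still between calls to the robot, and variables do not carry over. Pictures are saved under pics/ and viewed, and the job is handed in when it is done.

Besides the shell and the picture viewer there is one more tool, called after "Request:" by a JSON object that holds its "fn" and its "kwargs". step_arm: Moves the arm, as the interface text tells. Its arguments: {"type":"object","properties":{"motion":{"type":"array"}},"required":["motion"]}

```bash
ls; mkdir -p pics; python3 - <<'E'
from plant import manip
import cv2
print(manip.state()); print(manip.grasp_offset)
for n in("side","top"):
    im=manip.get_image(n); cv2.imwrite(f"pics/{n}0.png",im); c=manip.camera_info(n); print(n,c)
    for q in ("lamp_mid","lever_tip","lever_pivot","socket","ball_about","stand","tray","jar"):
        try: print(q,[(np_["conf"],[round(float(v),1) for v in np_["rect"]]) for np_ in manip.find_in(q,n)][:2])
        except Exception as e: print(q,e)
E
```

```text
pics
{'time_s': 0.0, 'qpos': array([ 1.49858438e+00,  3.85565593e-01,  6.60712051e-03, -5.26686260e-04,
       -1.19400403e+00, -2.58613033e-01]), 'joint_vel': array([-0.00078458, -0.00047611, -0.00173643,  0.00075364, -0.00194024,
        0.00043514]), 'joint_torque': array([-1.14790731e-03, -3.92286909e+01,  1.88401723e+01,  4.18622777e+00,
       -4.69970342e-03, -3.05075709e-06]), 'tool_pos': array([0.20276741, 0.59047788, 0.1940048 ]), 'eef_rot': array([-5.80944061e-01,  8.13942728e-01, -6.77592543e-04, -8.79689338e-04]), 'ft_force': array([ 0.01237264,  0.25991562, -0.58301946]), 'ft_torque': array([ 0.01638345,  0.00762933, -0.03040709]), 'grip_width': 0.08537707480761408}
0.0187
side {'fx': 423.74584844568477, 'fy': 423.74584844568477, 'cx': 252.45131249299607, 'cy': 190.32959385541145, 'R': array([[-0.993761  , -0.11134451,  0.00643949],
       [-0.0759123 ,  0.63296689, -0.77044807],
       [ 0.08170918, -0.76613009, -0.63747023]]), 't': array([0.60872825, 0.09322278, 1.42944193])}
lamp_mid [(0.68, [275.0, 240.9, 36.0, 33.9]), (0.63, [194.2, 247.4, 33.2, 43.1])]
lever_tip [
[... 592 characters left out ...]
 0.0052888 ],
       [-0.97631274, -0.0555603 , -0.20910881],
       [ 0.20907525,  0.006481  , -0.97787808]]), 't': array([-0.03099145,  0.62896754,  1.52065091])}
lamp_mid [(0.63, [199.4, 217.4, 18.3, 31.8])]
lever_tip [(0.59, [193.9, 202.8, 3.0, 13.4]), (0.36, [200.3, 216.3, 21.8, 32.7])]
lever_pivot [(0.71, [202.0, 215.3, 22.4, 33.6]), (0.5, [198.2, 212.8, 80.1, 79.7])]
socket [(0.8, [199.3, 214.2, 23.4, 30.1]), (0.22, [194.2, 203.5, 2.9, 15.2])]
ball_about [(0.93, [310.4, 228.4, 34.8, 37.1]), (0.47, [325.9, 163.1, 30.9, 19.5])]
stand [(0.81, [310.0, 229.5, 36.2, 34.0]), (0.48, [191.7, 185.1, 19.6, 21.5])]
tray [(0.63, [197.9, 213.3, 79.1, 77.2])]
jar [(0.56, [190.8, 186.7, 19.3, 20.2])]
```

```bash
python3 - <<'E'
import cv2,numpy as np
a=cv2.imread("pics/side0.png");b=cv2.imread("pics/top0.png")
cv2.imwrite("pics/v1.png",cv2.resize(a,(800,600),interpolation=cv2.INTER_CUBIC))
cv2.imwrite("pics/v1b.png",cv2.resize(b,(800,600),interpolation=cv2.INTER_CUBIC))
A=cv2.resize(a[200:300,215:325],None,fx=5,fy=5,interpolation=cv2.INTER_CUBIC)[:,:400]
A=cv2.resize(a[205:285,215:315],(400,320),interpolation=cv2.INTER_CUBIC)
B=cv2.resize(a[130:210,240:340],(400,320),interpolation=cv2.INTER_CUBIC)
C=cv2.resize(b[175:239,160:240],(400,320)[::1],interpolation=cv2.INTER_CUBIC)
D=cv2.resize(b[195:259,270:350],(400,320),interpolation=cv2.INTER_CUBIC)
cv2.imwrite("pics/v2.png",np.vstack([np.hstack([A,B]),np.hstack([C,D])])[:600+40][:600])
E
```

```text
(no output)
```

View pics/v1.png

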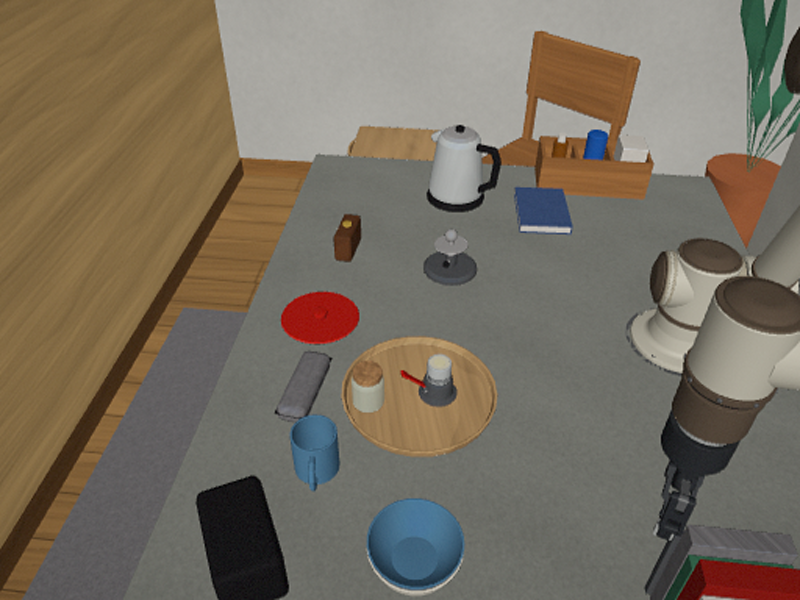

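View pics/v1b.png

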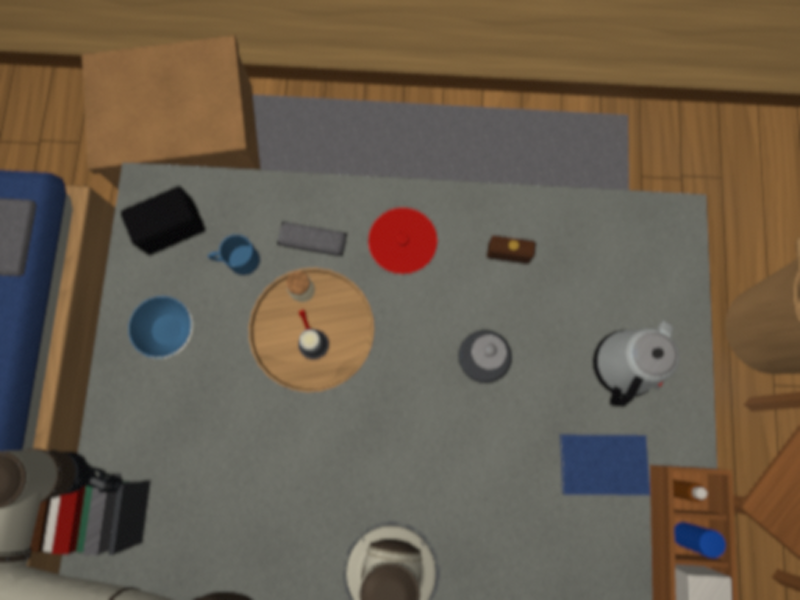

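View pics/v2.png

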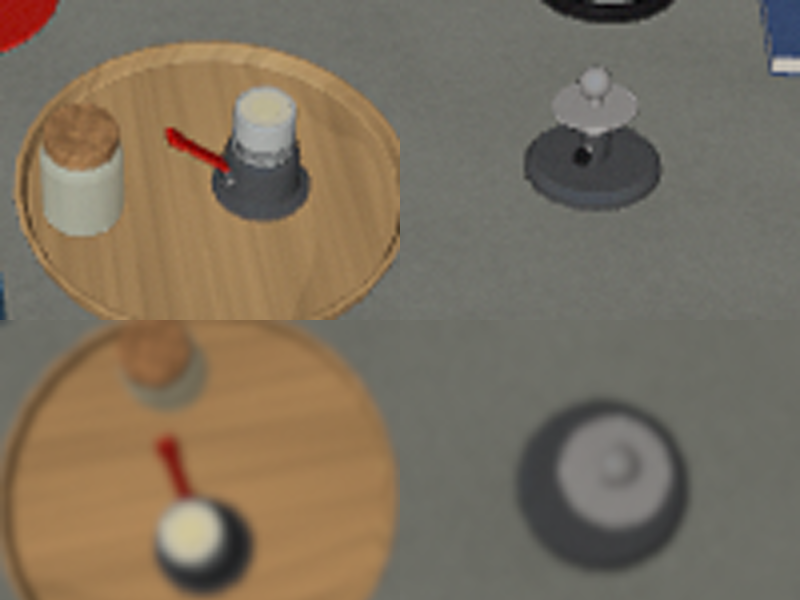

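The side view shows the lamp on the tray with its lens at about (282,232) and its lever pointing left towards the jar. The stand's ball is at about (289,150) in side and (314,224) in top. Next I'll triangulate and refine these.

```bash
cat > h.py <<'E'
import numpy as np,cv2
from plant import manip
from scipy.optimize import least_squares
from scipy.spatial.transform import Rotation as Ro
C={n:manip.camera_info(n) for n in("side","top")}
def proj(n,X):
    c=C[n];p=np.asarray(X)@np.array(c["R"]).T+c["t"]
    return np.stack([c["fx"]*p[...,0]/p[...,2]+c["cx"],c["fy"]*p[...,1]/p[...,2]+c["cy"]],-1)
def tri(a,b):
    f=lambda X:np.r_[proj("side",X)-a,proj("top",X)-b]
    r=least_squares(f,[.5,0,.1]);return r.x,r.fun
def onz(n,uv,z):
    c=C[n];d=np.array(c["R"]).T@np.array([(uv[0]-c["cx"])/c["fx"],(uv[1]-c["cy"])/c["fy"],1]);o=-np.array(c["R"]).T@c["t"]
    return o+d*(z-o[2])/d[2]
E
python3 - <<'E'
from h import *
np.set_printoptions(precision=4,suppress=True)
print("ball",tri([288.5,150.3],[313.5,224]))
print("lens",tri([281.5,231.5],[198.4,217.6]), onz("side",[281.5,231.5],.092),onz("top",[198.4,217.6],.092))
print("tip", tri([215+172/4,205+135/4],[192.6,199.6]),onz("top",[192.6,199.6],.079))
for q in("stand","tray","lamp_mid","lever_tip","jar"):
  for n in("side","top"):
    for r in manip.regions_of(q,n)[:2]:
        m=r["region"];ys,xs=np.nonzero(m);print(q,n,r["conf"],r["rect"],m.sum(),xs.mean(),ys.mean())
        np.save(f"{q}_{n}_{int(r['conf']*100)}.npy",m)
s=manip.state();R=Ro.from_quat(s["eef_rot"]).as_matrix();print(R)
E
```

```text
ball (array([ 0.5026, -0.1982,  0.0999]), array([-0.1572, -0.0397, -0.0231,  0.1549]))
lens (array([0.5035, 0.2134, 0.0892]), array([-0.1837, -0.0443, -0.0377,  0.2265])) [0.5029 0.2163 0.092 ] [0.504  0.2129 0.092 ]
tip (array([0.5699, 0.2414, 0.0793]), array([-0.084 , -0.0218, -0.0149,  0.1068])) [0.5704 0.2414 0.079 ]
stand side 0.76 [288.2, 164.3, 36.9, 35.5] 844 288.0367298578199 167.01421800947867
stand top 0.73 [312.9, 230.9, 36.7, 32.9] 935 309.90802139037436 228.2770053475936
stand top 0.71 [201.4, 214.9, 22.4, 34.4] 357 199.63025210084032 218.50980392156862
tray side 0.83 [270.9, 254.0, 95.3, 79.8] 4833 270.5772811918063 255.15683840264845
tray top 0.58 [200.2, 212.6, 80.3, 77.1] 4282 199.309901914993 212.61723493694535
tray top 0.26 [409.8, 234.6, 55.5, 52.3] 2066 406.2236205227493 231.96999031945788
lamp_mid side 0.94 [276.2, 243.9, 33.5, 34.9] 661 278.8048411497731 244.49319213313163
lamp_mid side 0.18 [268.9, 253.8, 97.7, 82.4] 4930 270.069168356998 255.28762677484787
lamp_mid top 0.8 [201.6, 217.4, 17.9, 31.7] 361 199.68421052631578 218.33518005540165
lever_tip side 0.4 [264.0, 244.4, 14.2, 17.1] 76 264.7894736842105 242.98684210526315
jar side 0.83 [235.8, 248.4, 21.2, 36.7] 608 234.95230263157896 247.2483552631579
jar top 0.69 [191.1, 184.9, 17.3, 16.5] 233 192.0343347639485 183.51931330472104
jar top 0.37 [103.3, 211.5, 45.8, 42.0] 1319 102.26762699014405 209.52539802880972
[[-0.3248 -0.9458  0.    ]
 [-0.9458  0.3248  0.    ]
 [-0.      0.     -1.    ]]
```

Request:
{"fn": "step_arm", "kwargs": {"motion": [{"claw": 0, "slide": [2, -3, -4], "yaw": -0.1}, {"claw": 0, "slide": [5, -8, -4], "yaw": -0.3}, {"claw": 0, "slide": [25.9, -40.7, 1], "yaw": -0.73}, {"claw": 0, "slide": [25.9, -40.7, 1], "yaw": -0.73}, {"claw": 0, "slide": [25.9, -40.7, 1], "yaw": -0.73}, {"claw": 0, "slide": [25.9, -40.7, 1], "yaw": -0.73}, {"claw": 0, "slide": [25.9, -40.7, 1], "yaw": -0.73}, {"claw": 0, "slide": [25.9, -40.7, 1], "yaw": -0.73}, {"claw": 0, "slide": [25.9, -40.7, 1], "yaw": -0.73}, {"claw": 0, "slide": [25.9, -40.7, 1], "yaw": -0.73}]}}

```text
time_s: 2.65
tool_pos: [0.5043, 0.213, 0.1849]
eef_rot: [0.833, -0.554, -0.0, 0.0]
ft_force: [1.0, 1.3, 1.1]
grip_width: 0.0851
```

```bash
python3 - <<'E'
from h import *
np.set_printoptions(precision=4,suppress=True)
s=manip.state();print(s)
print(Ro.from_quat(s["eef_rot"]).as_matrix())
a=manip.get_image("side");b=manip.get_image("top")
A=cv2.resize(a[165:285,215:315],(500,600),interpolation=cv2.INTER_CUBIC)[:, :400]
B=cv2.resize(b[170:245,160:210],(400,600),interpolation=cv2.INTER_CUBIC)
cv2.imwrite("pics/g1.png",np.hstack([A,B]))
E
```

```text
{'time_s': 2.65, 'qpos': array([ 0.6959,  0.2613, -0.1995, -0.0001, -1.1104,  1.2718]), 'joint_vel': array([ 0.0457, -0.0131,  0.001 , -0.0035, -0.0006, -0.0116]), 'joint_torque': array([ -0.9802, -31.8681,  18.1017,   4.0786,  -0.0046,   0.0584]), 'tool_pos': array([0.5043, 0.213 , 0.1849]), 'eef_rot': array([ 0.8326, -0.5538, -0.0001,  0.0002]), 'ft_force': array([0.9972, 1.3163, 1.0698]), 'ft_torque': array([ 0.023 , -0.0516,  0.013 ]), 'grip_width': 0.0851097500197024}
[[ 0.3865 -0.9223 -0.0004]
 [-0.9223 -0.3865 -0.0002]
 [ 0.0001  0.0005 -1.    ]]
```

View pics/g1.png

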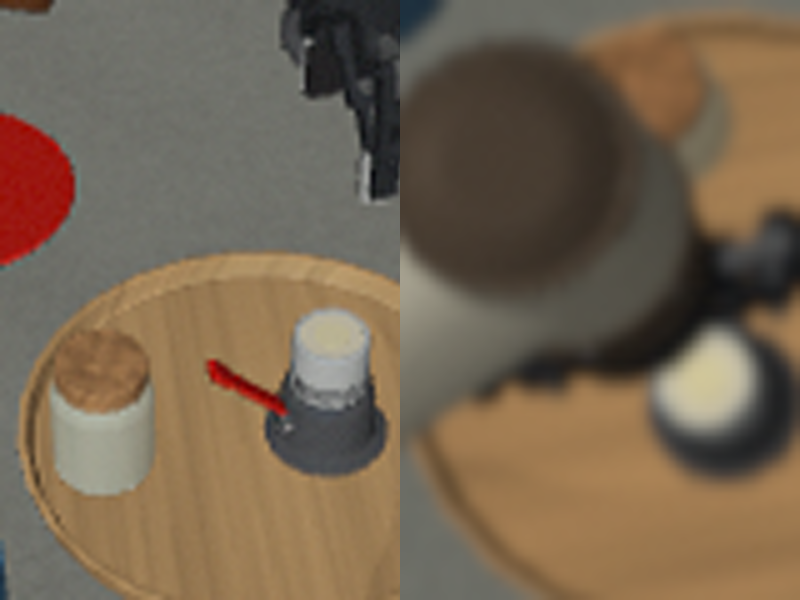

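```bash
python3 - <<'E'
from h import *
for z in(.185,.22,.26): print(z,proj("side",[.5043,.213,z]),proj("top",[.5043,.213,z]))
a=manip.get_image("side");cv2.imwrite("pics/g2.png",cv2.resize(a[120:285,215:375],(640,600)[::1],interpolation=cv2.INTER_CUBIC))
print(manip.state()["tool_pos"])
E
```

```text
0.185 [282.74846272 207.15405494] [194.74358001 213.58301694]
0.22 [283.40941714 197.68606258] [193.25541757 211.97635619]
0.26 [284.19642551 186.41238174] [191.46382653 210.04210566]
[0.50339816 0.21497237 0.18542954]
```

View pics/g2.png

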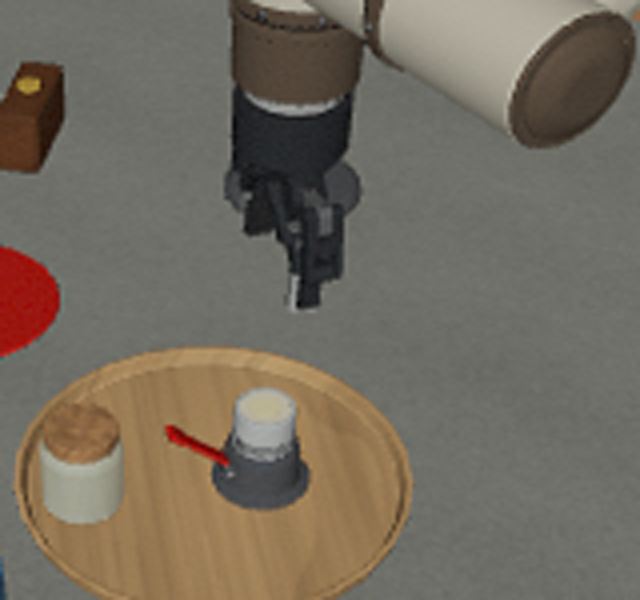

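Request:
{"fn": "step_arm", "kwargs": {"motion": [{"claw": 0, "slide": [0.1, 0, 5], "yaw": 0}, {"claw": 0, "slide": [0.1, 0, 9], "yaw": 0}, {"claw": 0, "slide": [0.1, 0, 12], "yaw": 0}, {"claw": 0, "slide": [0.1, 0, 13.2], "yaw": 0}, {"claw": 0, "slide": [0.1, 0, 13.2], "yaw": 0}, {"claw": 0, "slide": [0.1, 0, 13.2], "yaw": 0}]}}

```text
time_s: 3.55
tool_pos: [0.505, 0.2141, 0.0546]
eef_rot: [0.834, -0.552, 0.001, -0.001]
ft_force: [0.3, 0.0, -0.6]
grip_width: 0.0852
```

```bash
python3 - <<'E'
from h import *
a=manip.get_image("side");b=manip.get_image("top")
A=cv2.resize(a[190:265,250:310],(480,600),interpolation=cv2.INTER_CUBIC)
B=cv2.resize(b[180:255,165:205],(320,600),interpolation=cv2.INTER_CUBIC)
cv2.imwrite("pics/g3.png",np.hstack([A,B]))
s=manip.state();print(s["tool_pos"],s["ft_force"])
E
```

```text
[0.50494284 0.21378307 0.05453944] [ 1.10115739 -1.02138641 -0.05954662]
```

View pics/g3.png

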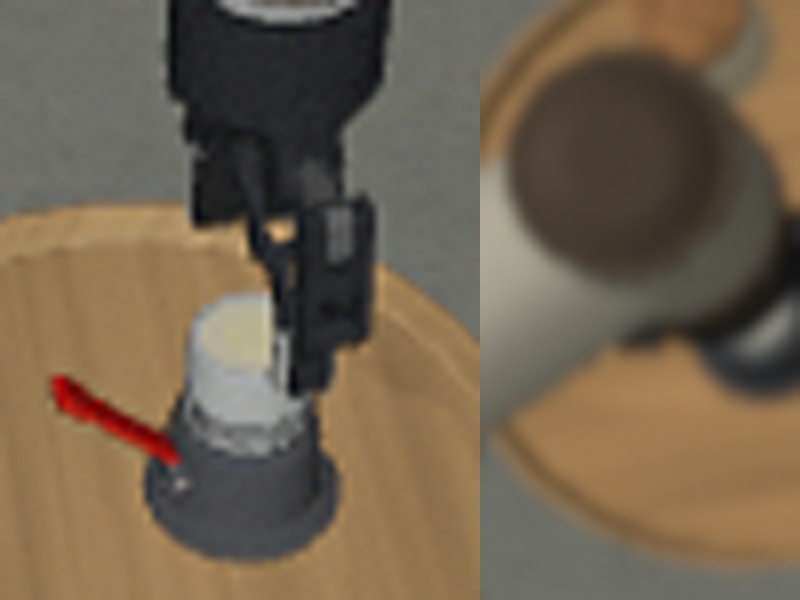

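Request:
{"fn": "step_arm", "kwargs": {"motion": [{"claw": 0.5, "slide": [0, 0, 0], "yaw": 0}, {"claw": 1, "slide": [0, 0, 0], "yaw": 0}, {"claw": 1, "slide": [0, 0, 0], "yaw": 0}, {"claw": 1, "slide": [0, 0, 0], "yaw": 0}, {"claw": 1, "slide": [0, 0, 0], "yaw": 0}, {"claw": 1, "slide": [0, 0, 0], "yaw": 0}]}}

```text
time_s: 4.4
tool_pos: [0.5067, 0.2144, 0.0559]
eef_rot: [0.834, -0.552, 0.002, -0.003]
ft_force: [0.6, 0.2, 9.3]
grip_width: 0.0001
```

```bash
python3 - <<'E'
from h import *
a=manip.get_image("side");b=manip.get_image("top")
A=cv2.resize(a[190:265,250:310],(480,600),interpolation=cv2.INTER_CUBIC)
B=cv2.resize(b[180:255,165:205],(320,600),interpolation=cv2.INTER_CUBIC)
cv2.imwrite("pics/g4.png",np.hstack([A,B]))
s=manip.state();print(s["tool_pos"],s["ft_force"],s["ft_torque"],s["grip_width"])
E
```

```text
[0.50674637 0.21438386 0.05591739] [ 1.06914853 -0.08900089  9.68726796] [0.0637787  0.00852139 0.01221725] 5.324937328950958e-05
```

View pics/g4.png

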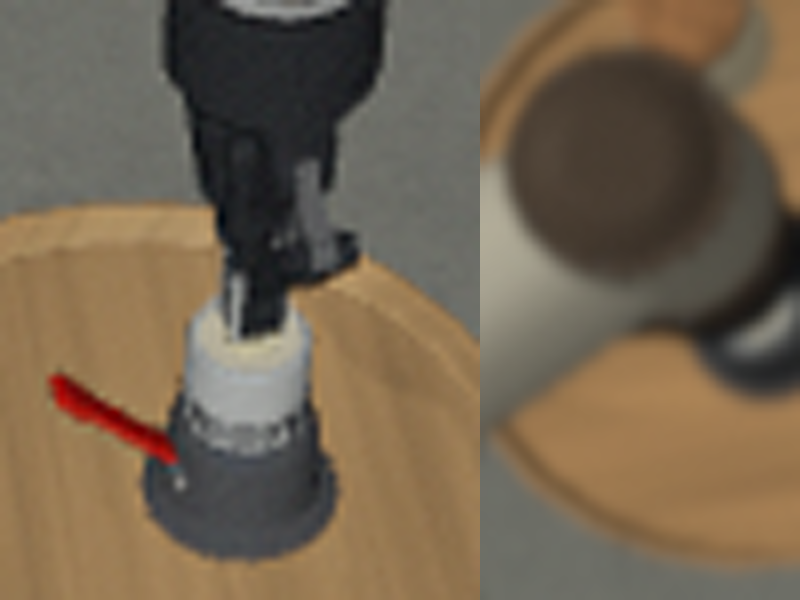

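```bash
python3 - <<'E'
from h import *
for z in(.055,.068,.08,.092,.1): print(z,proj("side",[.5067,.2144,z]),proj("side",[.488,.255,z]))
for z in(.185,.198,.22): print(z,proj("side",[.486,.255,z]))
E
```

```text
0.055 [279.66898232 239.68226679] [285.1958719  250.25757521]
0.068 [279.8756173  236.64627993] [285.44520544 247.2122969 ]
0.08 [280.06877829 233.80825997] [285.67835869 244.36463929]
0.092 [280.26430736 230.93544689] [285.91444707 241.48113299]
0.1 [280.39599727 229.00059139] [286.07349744 239.53854381]
0.185 [288.58371699 217.89959246]
0.198 [288.87555664 214.40029615]
0.22 [289.37916016 208.36185026]
```

The fingers closed on top of the lens. The tip is at row 232, where the reported TCP would project to row 240. So the real tips sit about 35 mm above the reported z, and the lens contact agrees. I'll reopen above the lamp and go that much lower.

Request:
{"fn": "step_arm", "kwargs": {"motion": [{"claw": 1, "slide": [0, 0, -3], "yaw": 0}, {"claw": 0, "slide": [0, 0, -3], "yaw": 0}, {"claw": 0, "slide": [0, 0, -3], "yaw": 0}, {"claw": 0, "slide": [0, 0, -3], "yaw": 0}, {"claw": 0, "slide": [0, 0, -3], "yaw": 0}, {"claw": 0, "slide": [0, 0, -3], "yaw": 0}]}}

```text
time_s: 5.25
tool_pos: [0.504, 0.2129, 0.0827]
eef_rot: [0.833, -0.553, -0.0, 0.0]
ft_force: [-0.0, -0.2, -1.2]
grip_width: 0.0851
```

```bash
python3 - <<'E'
from h import *
a=manip.get_image("side");b=manip.get_image("top")
A=cv2.resize(a[190:265,250:310],(480,600),interpolation=cv2.INTER_CUBIC)
B=cv2.resize(b[180:255,165:205],(320,600),interpolation=cv2.INTER_CUBIC)
cv2.imwrite("pics/g5.png",np.hstack([A,B]))
s=manip.state();print(s["tool_pos"],s["ft_force"],s["ft_torque"],s["grip_width"],Ro.from_quat(s["eef_rot"]).as_matrix())
E
```

```text
[0.50410866 0.21298008 0.08289597] [-0.70275014  0.34201396  0.14678192] [-0.03506683 -0.01044153  0.00099273] 0.08562440235478774 [[ 3.88663216e-01 -9.21379844e-01 -2.96082096e-04]
 [-9.21379885e-01 -3.88663156e-01 -2.41881349e-04]
 [ 1.07788397e-04  3.66814471e-04 -9.99999927e-01]]
```

View pics/g5.png

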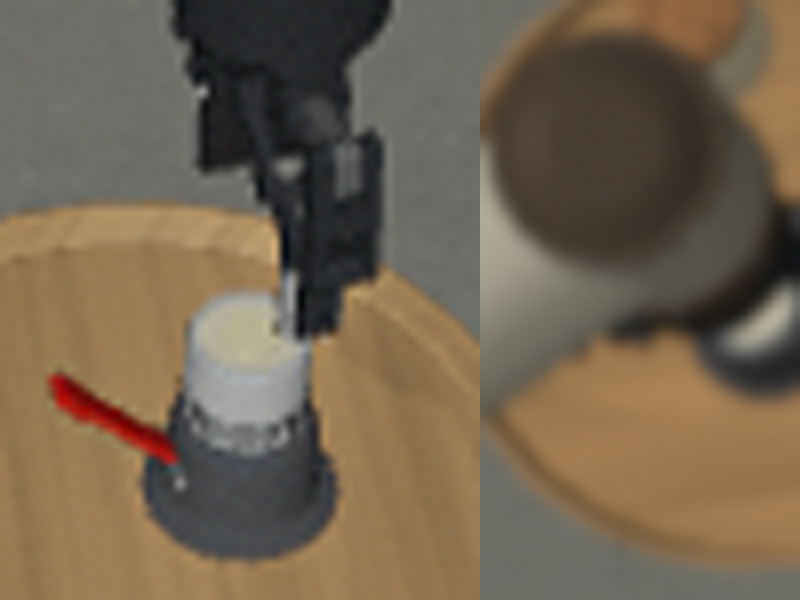

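Request:
{"fn": "step_arm", "kwargs": {"motion": [{"claw": 0, "slide": [0, 0, 2], "yaw": 0}, {"claw": 0, "slide": [0, 0, 3.5], "yaw": 0}, {"claw": 0, "slide": [0, 0, 4.5], "yaw": 0}, {"claw": 0, "slide": [0, 0, 5.5], "yaw": 0}, {"claw": 0, "slide": [0, 0, 6], "yaw": 0}, {"claw": 0, "slide": [0, 0, 6], "yaw": 0}]}}

```text
time_s: 6.1
tool_pos: [0.5041, 0.213, 0.0228]
eef_rot: [0.833, -0.553, -0.0, 0.0]
ft_force: [-0.0, -0.3, -0.3]
grip_width: 0.0849
```

```bash
python3 - <<'E'
from h import *
a=manip.get_image("side")
A=cv2.resize(a[190:265,250:310],(480,600),interpolation=cv2.INTER_CUBIC)
cv2.imwrite("pics/g6.png",A)
s=manip.state();print(s["tool_pos"],s["ft_force"],s["ft_torque"],s["grip_width"])
E
```

```text
[0.50436065 0.21314162 0.02321753] [-0.77987116 -0.18961468 -0.4123107 ] [-0.02378313 -0.01485785  0.00756905] 0.08575126935504933
```

View pics/g6.png

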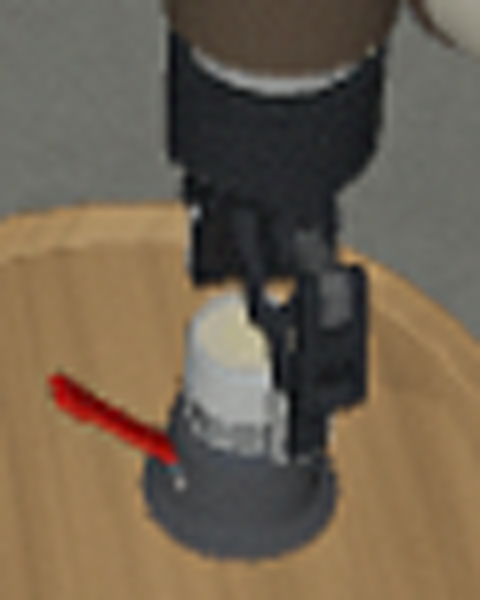

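Request:
{"fn": "step_arm", "kwargs": {"motion": [{"claw": 0.4, "slide": [0, 0, 0], "yaw": 0}, {"claw": 1, "slide": [0, 0, 0], "yaw": 0}, {"claw": 1, "slide": [0, 0, 0], "yaw": 0}, {"claw": 1, "slide": [0, 0, 0], "yaw": 0}, {"claw": 1, "slide": [0, 0, 0], "yaw": 0}]}}

```text
time_s: 6.78
tool_pos: [0.5048, 0.2137, 0.024]
eef_rot: [0.833, -0.553, 0.0, -0.001]
ft_force: [-1.5, 1.7, 5.4]
grip_width: 0.0459
```

```bash
python3 - <<'E'
from h import *
a=manip.get_image("side")
A=cv2.resize(a[190:265,250:310],(480,600),interpolation=cv2.INTER_CUBIC)
cv2.imwrite("pics/g7.png",A)
s=manip.state();print(s["tool_pos"],s["ft_force"],s["ft_torque"],s["grip_width"],s["qpos"])
E
```

```text
[0.50475214 0.21371041 0.02393345] [-1.58168408  1.78483934  6.62031685] [ 0.46642123  0.51274504 -0.0510269 ] 0.04563004084050847 [ 6.96428265e-01  4.41622256e-01 -3.96252420e-01  1.96767637e-04
 -7.31011183e-01  1.27394591e+00]
```

View pics/g7.png

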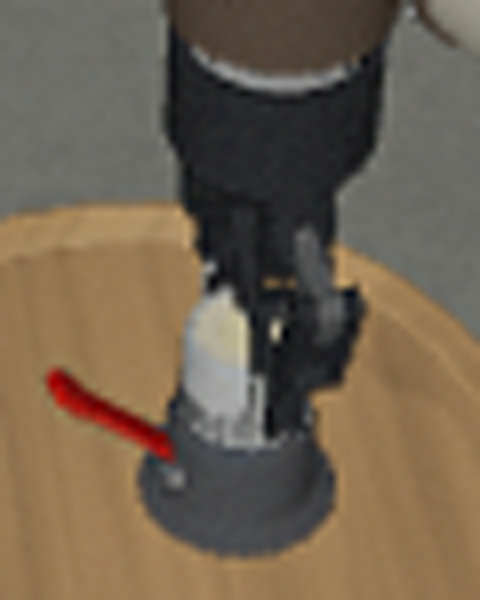

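Request:
{"fn": "step_arm", "kwargs": {"motion": [{"claw": 1, "slide": [0, 0, -1], "yaw": 0}, {"claw": 1, "slide": [0, 0, -3], "yaw": 0}, {"claw": 1, "slide": [0, 0, -6], "yaw": 0}, {"claw": 1, "slide": [0, 0, -10], "yaw": 0}, {"claw": 1, "slide": [0, 0, -14], "yaw": 0}, {"claw": 1, "slide": [0, 0, -16], "yaw": 0}, {"claw": 1, "slide": [0, 0, -16], "yaw": 0}, {"claw": 1, "slide": [0, 0, -16], "yaw": 0}]}}

```text
time_s: 7.82
tool_pos: [0.5025, 0.2121, 0.1808]
eef_rot: [0.833, -0.553, -0.001, 0.002]
ft_force: [-0.6, 0.6, -5.5]
grip_width: 0.0456
```

```bash
python3 - <<'E'
from h import *
a=manip.get_image("side");b=manip.get_image("top")
A=cv2.resize(a[160:260,240:320],(480,600),interpolation=cv2.INTER_CUBIC)
B=cv2.resize(b[180:255,165:205],(320,600),interpolation=cv2.INTER_CUBIC)
cv2.imwrite("pics/g8.png",np.hstack([A,B]))
s=manip.state();print(s["tool_pos"],s["ft_force"],s["ft_torque"],s["grip_width"])
print(Ro.from_quat(s["eef_rot"]).as_matrix())
E
```

```text
[0.50297182 0.21224941 0.18098132] [ 0.14283872  0.25619956 -5.943655  ] [-0.00146734 -0.00443091 -0.02323336] 0.045918787017380676
[[ 3.88293515e-01 -9.21527883e-01 -3.80891589e-03]
 [-9.21535502e-01 -3.88287035e-01 -2.34442175e-03]
 [ 6.81497349e-04  4.42037497e-03 -9.99989998e-01]]
```

View pics/g8.png

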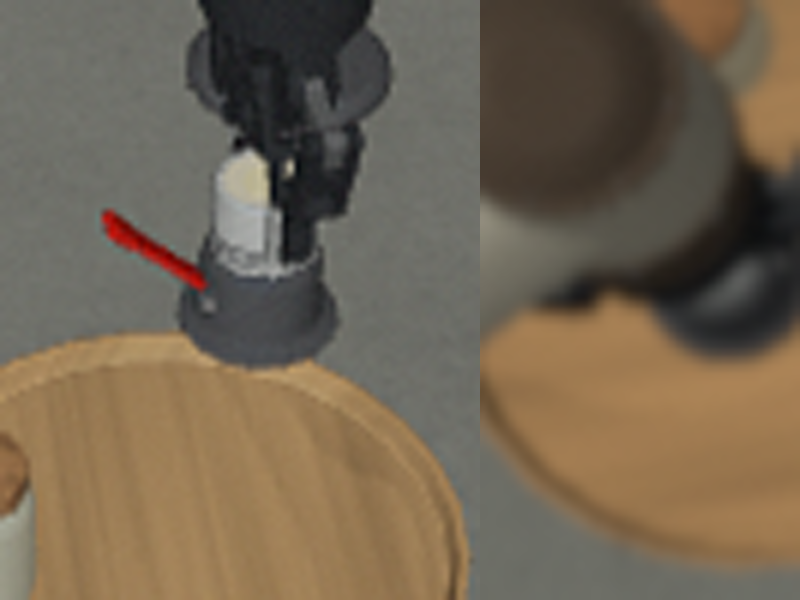

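```bash
python3 - <<'E'
from h import *
a=cv2.imread("pics/side0.png");b=cv2.imread("pics/top0.png")
A=cv2.resize(a[140:190,265:305],(480,600),interpolation=cv2.INTER_CUBIC)
B=cv2.resize(b[204:254,290:316],(312,600),interpolation=cv2.INTER_CUBIC)
B=cv2.resize(b[205:248,290:333],(320,320),interpolation=cv2.INTER_CUBIC)
B=np.vstack([B,np.zeros((280,320,3),np.uint8)])
D=np.hstack([A,B]); D=np.clip(D.astype(float)*1.5,0,255).astype(np.uint8)
cv2.imwrite("pics/s1.png",D)
E
```

```text
(no output)
```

View pics/s1.png

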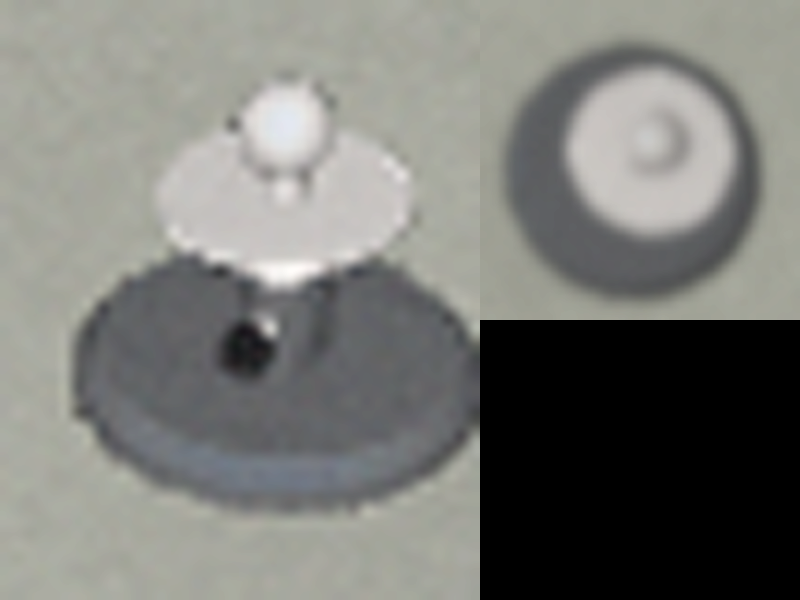

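```bash
python3 - <<'E'
from h import *
np.set_printoptions(precision=4,suppress=True)
print("ball",tri([288.5,150.0],[313.6,223.4]))
print("shoulder",tri([288.1,155.9],[312.7,225.0]))
print("foot",onz("top",[310.2,227.5],.014), proj("side",[.5,-.1985,.018]))
s=manip.state();R=Ro.from_quat(s["eef_rot"]).as_matrix()
d=np.array([.504,-.1985,0])-s["tool_pos"];print("d tool",R.T@d)
E
```

```text
ball (array([ 0.5036, -0.1982,  0.1015]), array([-0.415 , -0.1049, -0.0609,  0.4088]))
shoulder (array([ 0.5024, -0.1987,  0.0745]), array([-0.1105, -0.0278, -0.0165,  0.1094]))
foot [ 0.5008 -0.1972  0.014 ] [287.7172 168.1689]
d tool [0.3788 0.1577 0.1819]
```

Request:
{"fn": "step_arm", "kwargs": {"motion": [{"claw": 1, "slide": [2.8, 1.2, 0], "yaw": 0}, {"claw": 1, "slide": [8.3, 3.5, 0], "yaw": 0}, {"claw": 1, "slide": [13.8, 5.8, 0], "yaw": 0}, {"claw": 1, "slide": [19.4, 8.1, 0], "yaw": 0}, {"claw": 1, "slide": [25, 10.4, 0], "yaw": 0}, {"claw": 1, "slide": [30.5, 12.7, 0], "yaw": 0}, {"claw": 1, "slide": [34.6, 14.4, 0], "yaw": 0}, {"claw": 1, "slide": [37, 15.4, 0], "yaw": 0}, {"claw": 1, "slide": [37.8, 15.8, 0], "yaw": 0}, {"claw": 1, "slide": [37.8, 15.8, 0], "yaw": 0}]}}

```text
time_s: 9.18
tool_pos: [0.5049, -0.1967, 0.1821]
eef_rot: [0.833, -0.553, -0.001, 0.0]
ft_force: [0.5, 0.2, -6.0]
grip_width: 0.0452
```

```bash
cat > look.py <<'E'
from h import *
import sys
np.set_printoptions(precision=4,suppress=True)
a=manip.get_image("side");b=manip.get_image("top")
A=cv2.resize(a[110:185,260:310],(400,600),interpolation=cv2.INTER_CUBIC)
B=cv2.resize(b[190:256,285:329],(400,600),interpolation=cv2.INTER_CUBIC)
cv2.imwrite(f"pics/{sys.argv[1]}.png",np.hstack([A,B]))
cv2.imwrite(f"pics/{sys.argv[1]}_sr.png",a);cv2.imwrite(f"pics/{sys.argv[1]}_tr.png",b)
s=manip.state();print(s["time_s"],s["tool_pos"],s["ft_force"],s["ft_torque"],s["grip_width"])
R=Ro.from_quat(s["eef_rot"]).as_matrix();print(R)
E
python3 look.py p1
```

```text
9.275 [ 0.5053 -0.1958  0.1827] [ 0.2268 -0.0684 -6.3239] [0.0374 0.0072 0.0369] 0.0454109917754188
[[ 0.3894 -0.9211 -0.0009]
 [-0.9211 -0.3894  0.0004]
 [-0.0007  0.0006 -1.    ]]
```

View pics/p1.png

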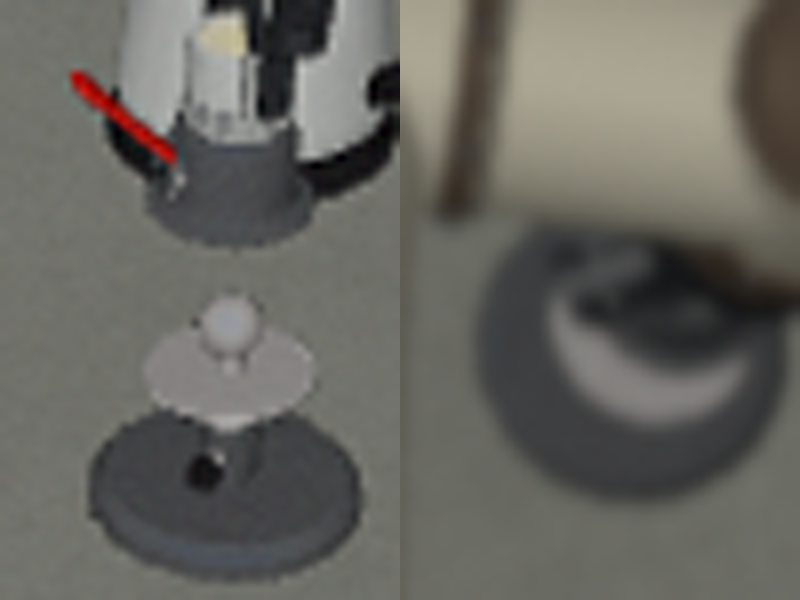

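```bash
cat > ov.py <<'E'
from h import *
import sys
def ov(name,lx,ly,lz,out,ball=(.5036,-.198,.1015),tilt=None):
    t=np.linspace(0,2*np.pi,200)
    a=cv2.imread(f"pics/{name}_sr.png");b=cv2.imread(f"pics/{name}_tr.png")
    outs=[]
    for n,im,x0,y0,w,h in(("side",a,262,110,50,75),("top",b,288,205,40,60)):
        s=600/h;I=cv2.resize(im[y0:y0+h,x0:x0+w],(int(w*s),600),interpolation=cv2.INTER_CUBIC)
        I=np.clip(I.astype(float)*1.5,0,255).astype(np.uint8)
        def dr(P,col):
            q=(proj(n,P)-[x0,y0]+.5)*s-.5
            cv2.polylines(I,[np.round(q*8).astype(np.int32)],False,col,1,cv2.LINE_AA,3)
        z=0*t
        for r,hh,col in((.038,0,(0,255,0)),(.0235,.084,(255,255,0))):
            dr(np.stack([lx+r*np.cos(t),ly+r*np.sin(t),lz+hh+z],1),col)
        c=C[n];o=-np.array(c["R"]).T@c["t"];v=np.array(ball)-o;v/=np.linalg.norm(v)
        e1=np.cross(v,[0,0,1]);e1/=np.linalg.norm(e1);e2=np.cross(v,e1)
        dr(np.array(ball)+.015*(np.cos(t)[:,None]*e1+np.sin(t)[:,None]*e2),(0,0,255))
        dr(np.stack([ball[0]+.04*np.cos(t),ball[1]+.04*np.sin(t),ball[2]-.024+z],1),(255,0,255))
        outs.append(I)
    cv2.imwrite(out,np.hstack(outs))
E
python3 -c "
from ov import *
ov('p1',.5036,-.197,.166,'pics/o1.png')"
```

```text
(no output)
```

View pics/o1.png

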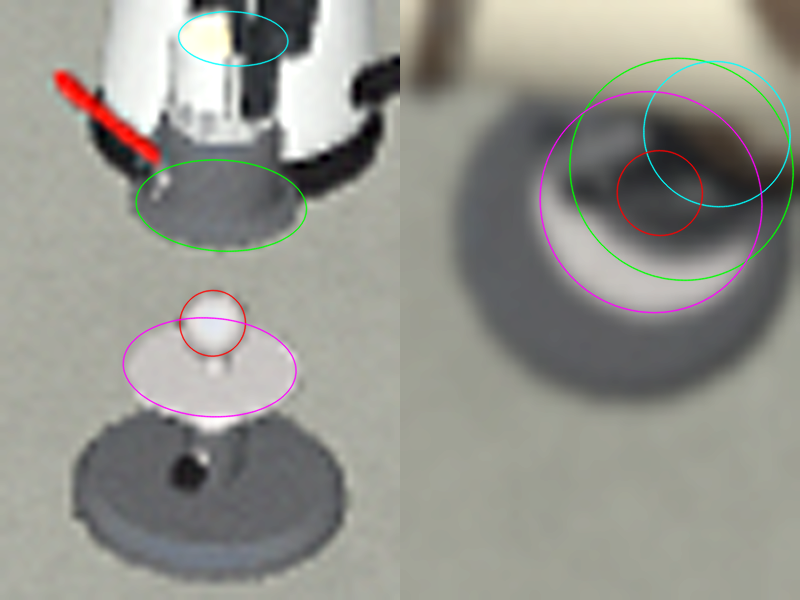

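```bash
python3 - <<'E'
import cv2,numpy as np
b=cv2.imread("pics/p1_tr.png").astype(int).sum(2)//3
b0=cv2.imread("pics/top0.png").astype(int).sum(2)//3
for c in(308,312,314,316,318,320,322): print(c,b[216:246,c], )
print("bef")
for c in(312,316): print(c,b0[216:246,c])
E
```

```text
308 [ 62  61  69  74  70  58  52  48  43  49  66  86 105 119 127 128 128 125
 113  92  71  63  63  63  62  62  60  59  65  83]
312 [ 53  49  52  49  39  29  28  35  43  45  44  47  57  72  94 115 126 130
 128 117  96  74  63  62  62  62  59  56  62  81]
314 [ 54  34  25  24  23  24  29  36  44  45  43  40  48  60  78 104 122 128
 127 115  94  72  64  62  62  61  57  56  66  85]
316 [ 66  44  31  25  23  24  34  46  52  51  43  39  44  54  74 101 121 128
 123 107  82  67  63  62  61  59  55  61  79  95]
318 [ 72  52  40  33  27  24  31  46  52  48  42  38  45  61  83 108 124 125
 113  91  70  62  61  59  57  55  59  76  93 102]
320 [ 78  58  44  37  33  30  24  26  34  37  38  42  54  73  97 115 117 105
  84  67  61  60  59  56  52  61  80  96 104 106]
322 [ 89  77  65  52  43  34  29  23  25  33  42  51  64  81  93  90  79  68
  62  60  58  55  53  57  71  87 100 105 107 107]
bef
312 [127 129 127 124 122 124 130 133 133 126 117 110 116 126 129 130 131 132
 129 118  97  74  64  62  62  62  60  56  63  82]
316 [123 127 126 123 114 105 102 100 100  99 101 111 122 128 130 130 130 130
 124 107  84  68  63  62  61  59  56  63  80  97]
```

Request:
{"fn": "step_arm", "kwargs": {"motion": [{"claw": 1, "slide": [0.1, 0.5, 0], "yaw": 0}, {"claw": 1, "slide": [0.1, 0.5, 2], "yaw": 0}, {"claw": 1, "slide": [0.1, 0.5, 4], "yaw": 0}, {"claw": 1, "slide": [0.1, 0.5, 4], "yaw": 0}, {"claw": 1, "slide": [0.1, 0.5, 4], "yaw": 0}]}}

```text
time_s: 9.9
tool_pos: [0.5021, -0.1995, 0.1442]
eef_rot: [0.834, -0.552, 0.001, -0.0]
ft_force: [0.4, 0.0, -4.9]
grip_width: 0.0454
```

```bash
python3 look.py p2; python3 -c "
from ov import *
ov('p2',.5036,-.198,.126,'pics/o2.png')"
```

```text
10.0 [ 0.5022 -0.1995  0.1444] [-0.6654  0.0657 -4.6796] [-0.0307  0.0636 -0.0572] 0.045337940952989285
[[ 0.3892 -0.9212  0.0024]
 [-0.9212 -0.3892 -0.0006]
 [ 0.0014 -0.002  -1.    ]]
```

View pics/o2.png

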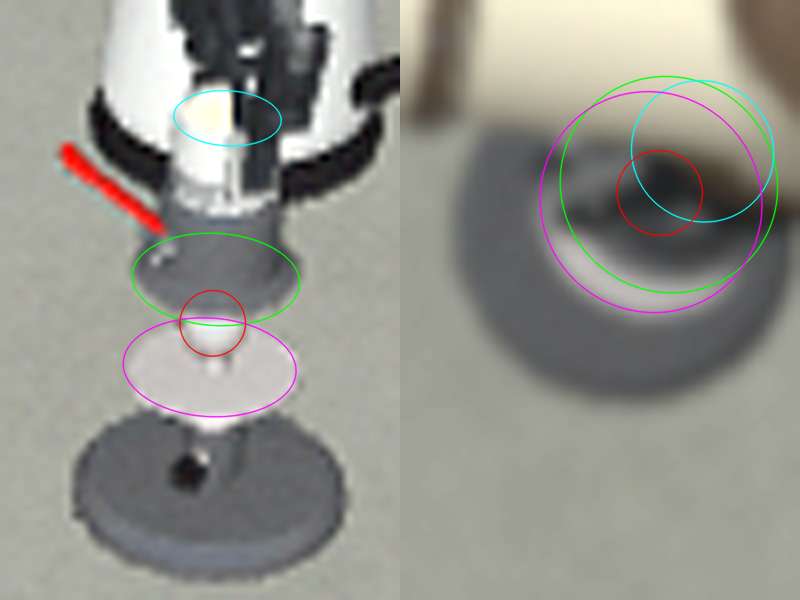

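```bash
python3 - <<'E'
from h import *
t=np.linspace(0,2*np.pi,200)
a=cv2.imread("pics/side0.png");b=cv2.imread("pics/top0.png");outs=[]
for n,im,x0,y0,w,h in(("side",a,250,215,50,60),("top",b,182,200,30,60)):
    s=10;I=cv2.resize(im[y0:y0+h,x0:x0+w],(w*s,600),interpolation=cv2.INTER_CUBIC)
    for r,hh,col in((.038,0.008,(0,255,0)),(.0235,.092,(255,255,0)),(.0285,.052,(0,0,255))):
        q=(proj(n,np.stack([.5035+r*np.cos(t),.2134+r*np.sin(t),hh+0*t],1))-[x0,y0]+.5)*s-.5
        cv2.polylines(I,[np.round(q*8).astype(np.int32)],False,col,1,cv2.LINE_AA,3)
    outs.append(I)
cv2.imwrite("pics/o3.png",np.hstack(outs))
E
```

```text
(no output)
```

View pics/o3.png

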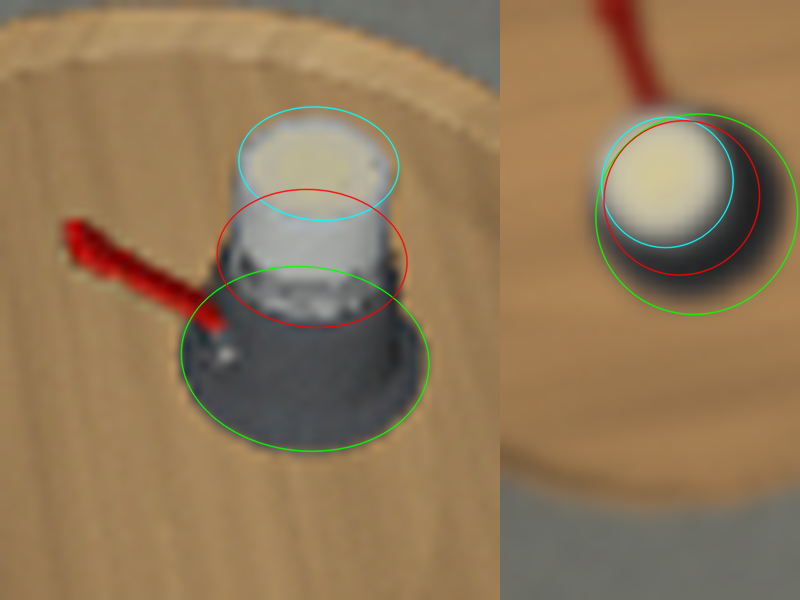

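Request:
{"fn": "step_arm", "kwargs": {"motion": [{"claw": 1, "slide": [-0.2, -0.1, 0.5], "yaw": 0}, {"claw": 1, "slide": [-0.2, -0.1, 1], "yaw": 0}, {"claw": 1, "slide": [-0.2, -0.1, 1.5], "yaw": 0}, {"claw": 1, "slide": [-0.2, -0.1, 1.8], "yaw": 0}, {"claw": 1, "slide": [-0.2, -0.1, 1.8], "yaw": 0}]}}

```text
time_s: 10.62
tool_pos: [0.5012, -0.1973, 0.1247]
eef_rot: [0.833, -0.553, -0.0, 0.0]
ft_force: [-0.0, -0.6, -4.8]
grip_width: 0.0456
```

```bash
python3 look.py p3; python3 -c "
from ov import *
ov('p3',.5036,-.198,.111,'pics/o4.png')"
```

```text
10.725 [ 0.5016 -0.1974  0.1252] [ 0.0491 -0.625  -5.3552] [ 0.0172 -0.0007  0.0143] 0.045288337814761444
[[ 0.3887 -0.9214  0.0002]
 [-0.9214 -0.3887 -0.0001]
 [ 0.0002 -0.0001 -1.    ]]
```

View pics/o4.png

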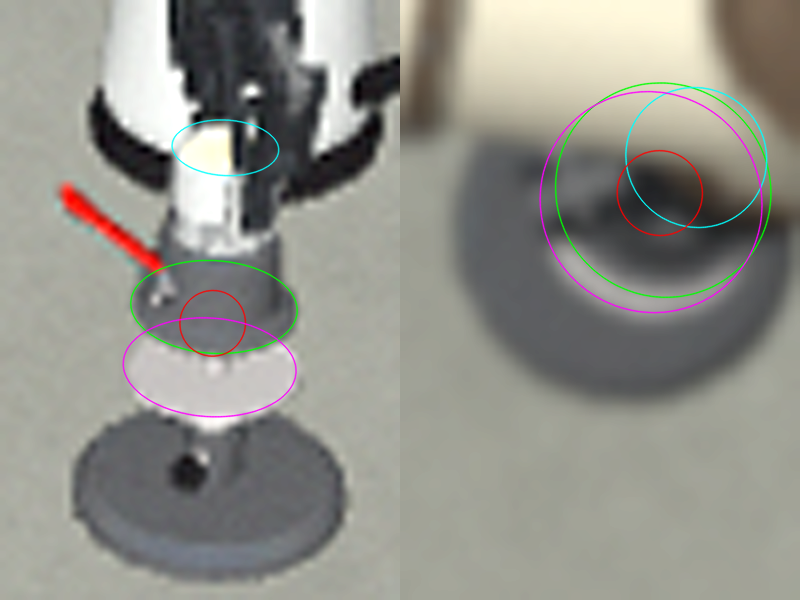

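Request:
{"fn": "step_arm", "kwargs": {"motion": [{"claw": 1, "slide": [0, 0, 0.4], "yaw": 0}, {"claw": 1, "slide": [0, 0, 0.8], "yaw": 0}, {"claw": 1, "slide": [0, 0, 1.2], "yaw": 0}, {"claw": 1, "slide": [0, 0, 1.2], "yaw": 0}]}}

```text
time_s: 11.22
tool_pos: [0.5011, -0.1972, 0.1126]
eef_rot: [0.833, -0.553, -0.001, 0.0]
ft_force: [-0.5, -0.0, -6.0]
grip_width: 0.0457
```

Request:
{"fn": "step_arm", "kwargs": {"motion": [{"claw": 1, "slide": [0, 0, 0.3], "yaw": 0}, {"claw": 1, "slide": [0, 0, 0.6], "yaw": 0}, {"claw": 1, "slide": [0, 0, 0.6], "yaw": 0}]}}

```text
time_s: 11.6
tool_pos: [0.5012, -0.1972, 0.1068]
eef_rot: [0.833, -0.553, -0.0, 0.0]
ft_force: [0.4, -0.1, -6.1]
grip_width: 0.0455
```

Request:
{"fn": "step_arm", "kwargs": {"motion": [{"claw": 1, "slide": [0, 0, 0.3], "yaw": 0}, {"claw": 1, "slide": [0, 0, 0.5], "yaw": 0}, {"claw": 1, "slide": [0, 0, 0.5], "yaw": 0}]}}

```text
time_s: 11.98
tool_pos: [0.5013, -0.1973, 0.1019]
eef_rot: [0.833, -0.553, -0.0, 0.0]
ft_force: [0.2, 0.4, -5.3]
grip_width: 0.0455
```

Request:
{"fn": "step_arm", "kwargs": {"motion": [{"claw": 1, "slide": [0, 0, 0.3], "yaw": 0}, {"claw": 1, "slide": [0, 0, 0.4], "yaw": 0}, {"claw": 1, "slide": [0, 0, 0.4], "yaw": 0}]}}

```text
time_s: 12.35
tool_pos: [0.5018, -0.1975, 0.0983]
eef_rot: [0.833, -0.553, 0.0, -0.0]
ft_force: [0.6, -0.4, -5.9]
grip_width: 0.0456
```

Request:
{"fn": "step_arm", "kwargs": {"motion": [{"claw": 1, "slide": [0, 0, 0.2], "yaw": 0}, {"claw": 1, "slide": [0, 0, 0.4], "yaw": 0}, {"claw": 1, "slide": [0, 0, 0.4], "yaw": 0}]}}

```text
time_s: 12.72
tool_pos: [0.5025, -0.1976, 0.0953]
eef_rot: [0.833, -0.553, 0.001, -0.0]
ft_force: [-0.8, -1.0, 2.9]
grip_width: 0.0454
```

```bash
python3 look.py p4; python3 -c "
from ov import *
ov('p4',.5036,-.198,.079,'pics/o5.png')"
```

```text
12.825 [ 0.5025 -0.1976  0.0951] [-1.2908 -1.9928  4.4127] [-0.2705 -0.0203 -0.0342] 0.045568912581613746
[[ 0.3892 -0.9212  0.0025]
 [-0.9212 -0.3892 -0.0008]
 [ 0.0017 -0.002  -1.    ]]
```

View pics/o5.png

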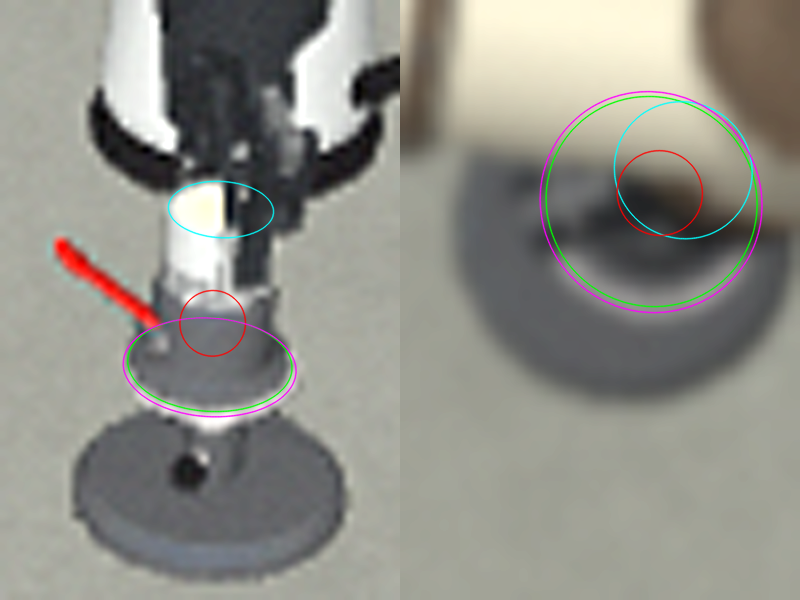

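Request:
{"fn": "step_arm", "kwargs": {"motion": [{"claw": 1, "slide": [0, 0, 0.15], "yaw": 0}, {"claw": 1, "slide": [0, 0, 0.3], "yaw": 0}, {"claw": 1, "slide": [0, 0, 0.3], "yaw": 0}]}}

```text
time_s: 13.2
tool_pos: [0.5022, -0.1975, 0.0922]
eef_rot: [0.833, -0.553, 0.001, -0.0]
ft_force: [0.6, -0.2, 5.4]
grip_width: 0.0453
```

Request:
{"fn": "step_arm", "kwargs": {"motion": [{"claw": 1, "slide": [0, 0, 0.15], "yaw": 0}, {"claw": 1, "slide": [0, 0, 0.3], "yaw": 0}, {"claw": 1, "slide": [0, 0, 0.3], "yaw": 0}]}}

```text
time_s: 13.58
tool_pos: [0.5027, -0.1975, 0.0917]
eef_rot: [0.834, -0.552, 0.002, -0.0]
ft_force: [-3.5, 2.1, 18.3]
grip_width: 0.0456
```

Request:
{"fn": "step_arm", "kwargs": {"motion": [{"claw": 1, "slide": [0, 0, -0.2], "yaw": 0}, {"claw": 1, "slide": [0, 0, -0.2], "yaw": 0}]}}

```text
time_s: 13.82
tool_pos: [0.5023, -0.1975, 0.0919]
eef_rot: [0.833, -0.553, 0.001, -0.0]
ft_force: [-1.6, 0.7, 9.9]
grip_width: 0.0458
```

```bash
python3 look.py p5; python3 -c "
from ov import *
ov('p5',.5036,-.198,.0775,'pics/o6.png')"
```

```text
13.925 [ 0.5023 -0.1975  0.0919] [-1.0905  0.1164 10.0013] [ 0.3215  0.614  -0.0738] 0.04556225338206419
[[ 0.3892 -0.9211  0.002 ]
 [-0.9211 -0.3892 -0.0008]
 [ 0.0015 -0.0015 -1.    ]]
```

View pics/o6.png

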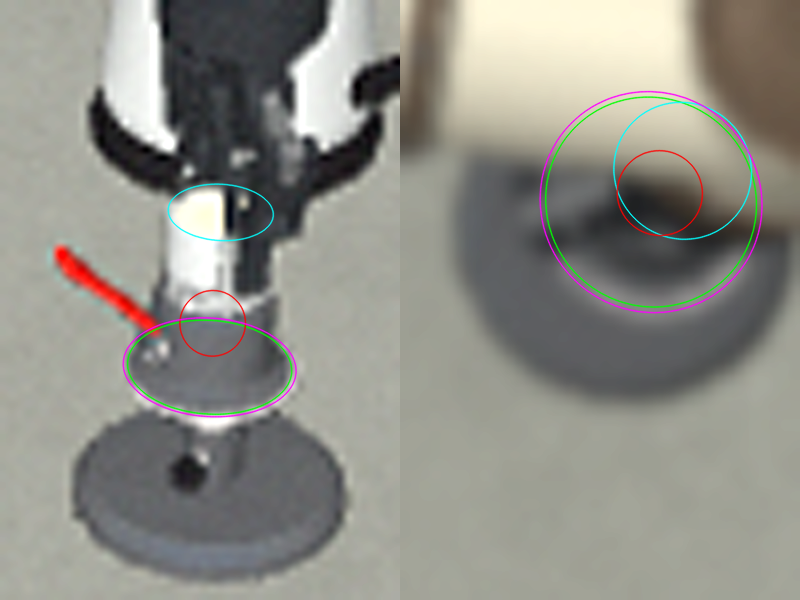

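Request:
{"fn": "step_arm", "kwargs": {"motion": [{"claw": 1, "slide": [0, 0, -0.2], "yaw": 0}, {"claw": 1, "slide": [0, 0, -0.2], "yaw": 0}, {"claw": 0, "slide": [0, 0, -0.2], "yaw": 0}, {"claw": 0, "slide": [0, 0, -0.2], "yaw": 0}, {"claw": 0, "slide": [0, 0, -0.2], "yaw": 0}, {"claw": 0, "slide": [0, 0, -0.2], "yaw": 0}]}}

```text
time_s: 14.68
tool_pos: [0.5013, -0.1972, 0.092]
eef_rot: [0.833, -0.553, -0.0, 0.0]
ft_force: [-0.5, 0.1, 0.7]
grip_width: 0.0855
```

```bash
python3 look.py p6; python3 -c "
from ov import *
ov('p6',.5036,-.198,.0775,'pics/o7.png')"
```

```text
14.775 [ 0.5014 -0.1972  0.0921] [-0.1103  0.2193 -0.3214] [ 0.004  -0.0171  0.0256] 0.08554042213780766
[[ 0.3886 -0.9214 -0.0001]
 [-0.9214 -0.3886  0.0001]
 [-0.0001  0.0001 -1.    ]]
```

View pics/o7.png

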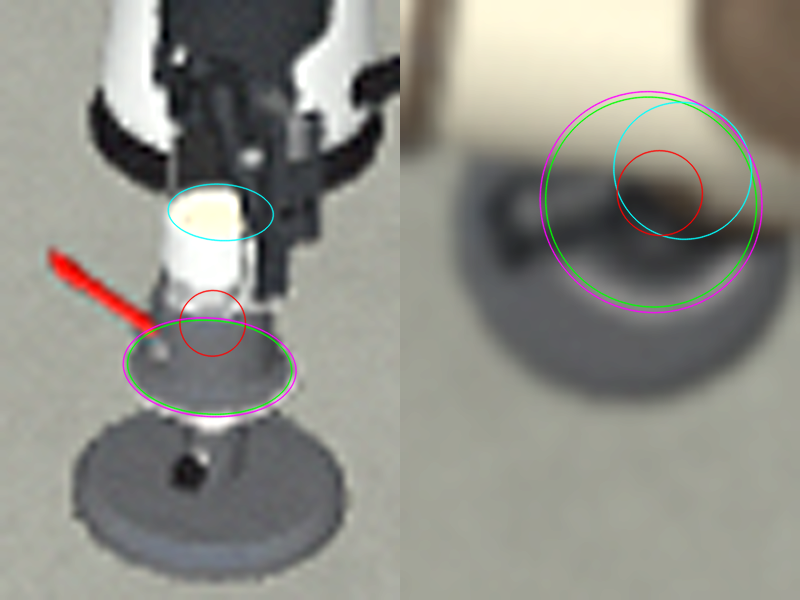

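Request:
{"fn": "step_arm", "kwargs": {"motion": [{"claw": 0, "slide": [0, 0, -2], "yaw": 0}, {"claw": 0, "slide": [0, 0, -5], "yaw": 0}, {"claw": 1, "slide": [0, 0, -6], "yaw": 0}, {"claw": 1, "slide": [0, 0, -6], "yaw": 0}, {"claw": 1, "slide": [0, 0, -6], "yaw": 0}, {"claw": 1, "slide": [0, 0, -6], "yaw": 0}]}}

```text
time_s: 15.52
tool_pos: [0.5008, -0.1972, 0.151]
eef_rot: [0.833, -0.553, -0.001, 0.0]
ft_force: [-0.1, -0.0, -0.6]
grip_width: 0.0126
```

```bash
python3 look.py p7; python3 -c "
from ov import *
ov('p7',.5036,-.198,.0775,'pics/o8.png')"
```

```text
15.625 [ 0.5011 -0.1973  0.1513] [1.3949 0.0095 0.8031] [-0.0252  0.0157 -0.0401] 0.0005500694846428229
[[ 0.3886 -0.9214 -0.0015]
 [-0.9214 -0.3886  0.0002]
 [-0.0008  0.0013 -1.    ]]
```

View pics/o8.png

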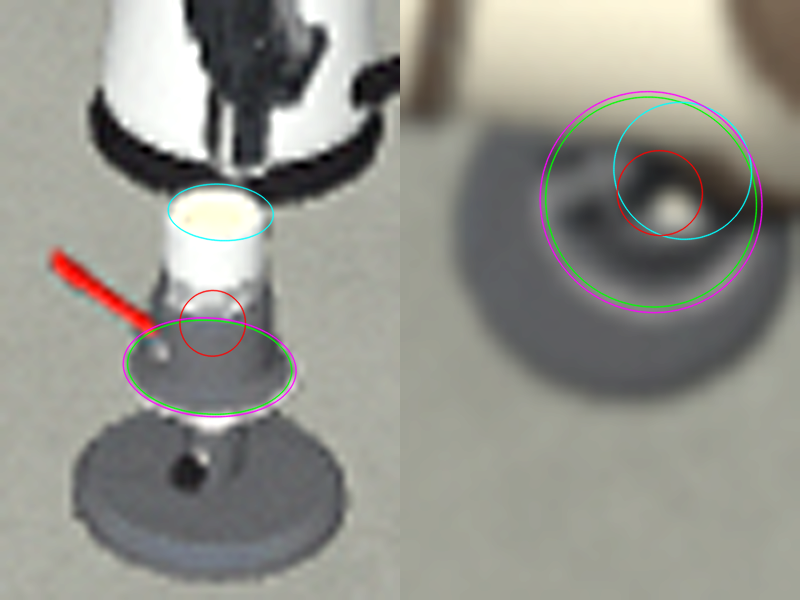

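Request:
{"fn": "step_arm", "kwargs": {"motion": [{"claw": 1, "slide": [0.2, -0.6, 0.5], "yaw": 0}, {"claw": 1, "slide": [0.2, -0.6, 1.2], "yaw": 0}, {"claw": 1, "slide": [0.2, -0.6, 1.8], "yaw": 0}, {"claw": 1, "slide": [0.2, -0.6, 2.1], "yaw": 0}, {"claw": 1, "slide": [0.2, -0.6, 2.1], "yaw": 0}]}}

```text
time_s: 16.25
tool_pos: [0.5075, -0.1968, 0.1308]
eef_rot: [0.833, -0.553, -0.0, 0.0]
ft_force: [0.1, 0.3, -0.3]
grip_width: -0.0002
```

```bash
python3 look.py p8; python3 -c "
from ov import *
ov('p8',.5036,-.198,.0775,'pics/o9.png')"
```

```text
16.35 [ 0.5078 -0.1969  0.1313] [-0.0598  0.4211  0.0536] [ 0.0379 -0.0265  0.001 ] 0.0001619556527045112
[[ 0.3887 -0.9214  0.0004]
 [-0.9214 -0.3887 -0.0001]
 [ 0.0003 -0.0003 -1.    ]]
```

View pics/o9.png

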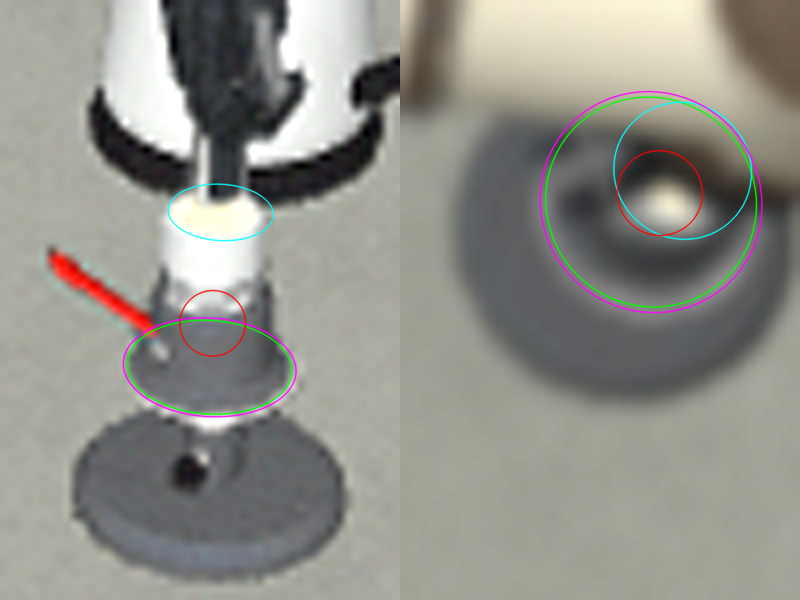

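Request:
{"fn": "step_arm", "kwargs": {"motion": [{"claw": 1, "slide": [0.05, -0.1, 0.3], "yaw": 0}, {"claw": 1, "slide": [0.05, -0.1, 0.6], "yaw": 0}, {"claw": 1, "slide": [0.05, -0.1, 0.6], "yaw": 0}]}}

```text
time_s: 16.73
tool_pos: [0.5086, -0.1968, 0.1247]
eef_rot: [0.833, -0.553, -0.0, 0.0]
ft_force: [0.1, -0.2, -0.3]
grip_width: -0.0002
```

Request:
{"fn": "step_arm", "kwargs": {"motion": [{"claw": 1, "slide": [0, 0, 0.2], "yaw": 0}, {"claw": 1, "slide": [0, 0, 0.4], "yaw": 0}, {"claw": 1, "slide": [0, 0, 0.4], "yaw": 0}]}}

```text
time_s: 17.1
tool_pos: [0.51, -0.1974, 0.1233]
eef_rot: [0.834, -0.552, 0.002, -0.0]
ft_force: [-1.9, 0.4, 8.1]
grip_width: -0.0002
```

Request:
{"fn": "step_arm", "kwargs": {"motion": [{"claw": 1, "slide": [0, 0, 0.15], "yaw": 0}, {"claw": 1, "slide": [0, 0, 0.3], "yaw": 0}, {"claw": 1, "slide": [0, 0, 0.3], "yaw": 0}]}}

```text
time_s: 17.48
tool_pos: [0.5116, -0.198, 0.123]
eef_rot: [0.834, -0.552, 0.004, -0.0]
ft_force: [-2.8, 2.5, 17.6]
grip_width: -0.0001
```

Request:
{"fn": "step_arm", "kwargs": {"motion": [{"claw": 1, "slide": [0, 0, 0.15], "yaw": 0}, {"claw": 1, "slide": [0, 0, 0.15], "yaw": 0}, {"claw": 1, "slide": [0, 0, 0.15], "yaw": 0}]}}

```text
time_s: 17.85
tool_pos: [0.5124, -0.1983, 0.1228]
eef_rot: [0.834, -0.552, 0.005, -0.001]
ft_force: [-3.6, 1.0, 22.1]
grip_width: 0.0002
```

```bash
python3 look.py p9; python3 -c "
from ov import *
ov('p9',.5036,-.198,.0775,'pics/o10.png')"
```

```text
17.95 [ 0.5124 -0.1983  0.1228] [-4.3601  2.7381 22.5175] [0.5209 1.2128 0.0141] 0.0003889040266364912
[[ 0.3911 -0.9203  0.0091]
 [-0.9203 -0.3912 -0.0044]
 [ 0.0076 -0.0067 -0.9999]]
```

View pics/o10.png

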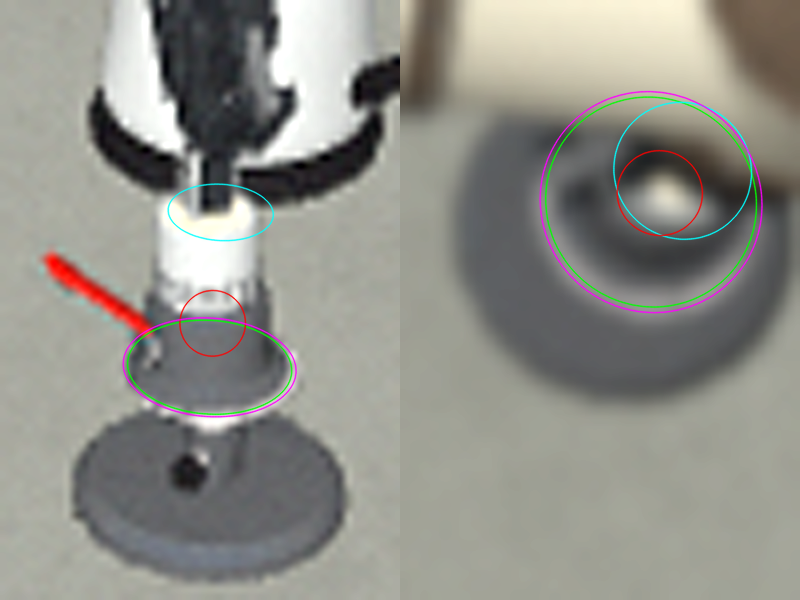

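Request:
{"fn": "step_arm", "kwargs": {"motion": [{"claw": 1, "slide": [0, 0, -1], "yaw": 0}, {"claw": 1, "slide": [0, 0, -4], "yaw": 0}, {"claw": 1, "slide": [0, 0, -6], "yaw": 0}, {"claw": 1, "slide": [0, 0, -6], "yaw": 0}, {"claw": 1, "slide": [0, 0, -6], "yaw": 0}]}}

```text
time_s: 18.58
tool_pos: [0.508, -0.1966, 0.1753]
eef_rot: [0.833, -0.553, -0.001, 0.0]
ft_force: [-0.5, 0.9, -0.6]
grip_width: 0.0001
```

```bash
python3 look.py p10; python3 -c "
from ov import *
ov('p10',.5036,-.198,.0775,'pics/o11.png')
for n in('side','top'):
  for q in('lever_tip','lever_pivot','lamp_mid'):
    for r in manip.regions_of(q,n)[:2]:
      ys,xs=np.nonzero(r['region']);print(q,n,r['conf'],np.round(r['rect'],1),len(xs),xs.mean(),ys.mean())
t=proj('side',np.array([[.505+.063*.92,-.198+.063*.39,.1465],[.505+.069*.92,-.198+.069*.39,.154],[.505+.022*.92,-.198+.022*.39,.0995]]));print(t)
"
```

```text
18.675 [ 0.508  -0.1967  0.1752] [-0.257   0.7935 -0.8023] [-0.0004 -0.0121 -0.0139] -0.00024192840999725414
[[ 0.3885 -0.9214 -0.0027]
 [-0.9214 -0.3885  0.0006]
 [-0.0016  0.0023 -1.    ]]
lever_tip side 0.45 [298.  108.8  50.6  47. ] 1138 295.9797891036907 113.80931458699473
lever_pivot side 0.72 [286.  146.7  29.   29. ] 459 287.4117647058824 148.42047930283223
lever_pivot side 0.18 [269.  255.2  95.6  77.9] 5482 271.2873039036848 253.8796059832178
lamp_mid side 0.69 [284.2 147.2  29.2  26.6] 467 286.71734475374734 148.31477516059957
lamp_mid side 0.34 [235.5 248.   21.   35.4] 609 235.1264367816092 247.13628899835797
lever_tip top 0.5 [314.7 229.6  23.2  12.7] 185 312.72972972972974 228.5243243243243
lamp_mid top 0.61 [311.5 230.   17.2   9.6] 149 312.86577181208054 228.34228187919464
lamp_mid top 0.55 [311.2 229.8  38.6  34.9] 501 307.05788423153695 232.7125748502994
[[271.90111478 142.17421447]
 [270.37981339 140.6542399 ]
 [282.03533764 151.28147539]]
```

View pics/o11.png

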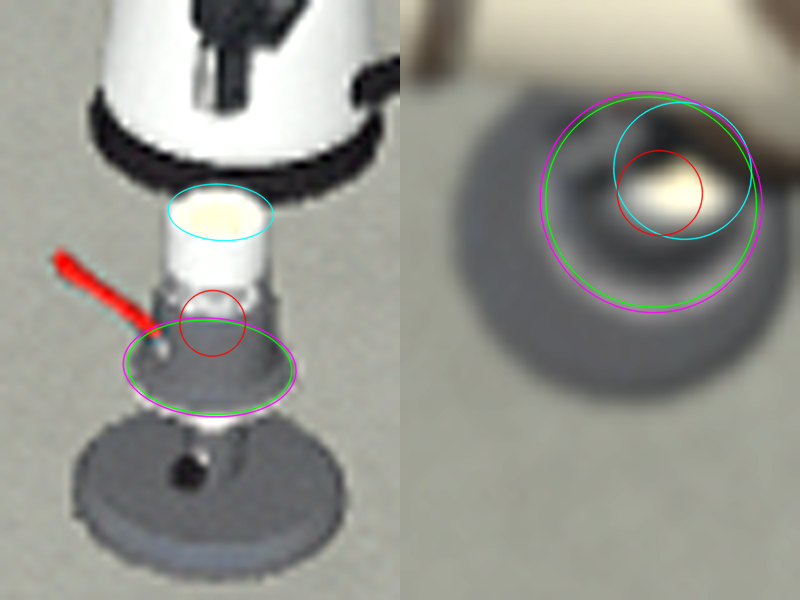

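```bash
python3 - <<'E'
from h import *
np.set_printoptions(precision=4,suppress=True)
for z in(.205,.21,.215): print(onz("side",[262+228/8,110+110/8],z))
print("lever end",onz("side",[269.5,142.8],.15),onz("side",[269.5,142.8],.145))
# press path: pad target
u=np.array([np.cos(np.radians(22.5)),np.sin(np.radians(22.5))])
for r in(.052,.06,.068,.074): print(r,np.array([.505,-.198])+r*u)
E
```

```text
[ 0.5018 -0.2101  0.205 ]
[ 0.5018 -0.2016  0.21  ]
[ 0.5017 -0.1931  0.215 ]
lever end [ 0.5708 -0.163   0.15  ] [ 0.5713 -0.1706  0.145 ]
0.052 [ 0.553  -0.1781]
0.06 [ 0.5604 -0.175 ]
0.068 [ 0.5678 -0.172 ]
0.074 [ 0.5734 -0.1697]
```

Request:
{"fn": "step_arm", "kwargs": {"motion": [{"claw": 1, "slide": [0.2, -3, 0], "yaw": 0}, {"claw": 1, "slide": [0.2, -5.8, 1.5], "yaw": 0}, {"claw": 1, "slide": [0.2, -5.8, 3.5], "yaw": 0}, {"claw": 1, "slide": [0.2, -5.8, 4.3], "yaw": 0}, {"claw": 1, "slide": [0.2, -5.8, 4.3], "yaw": 0}]}}

```text
time_s: 19.6
tool_pos: [0.5627, -0.1763, 0.1333]
eef_rot: [0.833, -0.553, -0.0, 0.0]
ft_force: [0.5, -0.3, 1.2]
grip_width: 0.0003
```

```bash
python3 look.py p11; python3 -c "
from ov import *
ov('p11',.5036,-.198,.0775,'pics/o12.png')"
```

```text
19.7 [ 0.5634 -0.1765  0.1345] [-0.6323 -0.2235  0.8033] [ 0.0024  0.0647 -0.0036] -0.0002601114218237898
[[ 0.3886 -0.9214  0.0014]
 [-0.9214 -0.3886 -0.0004]
 [ 0.001  -0.0011 -1.    ]]
```

View pics/p11.png

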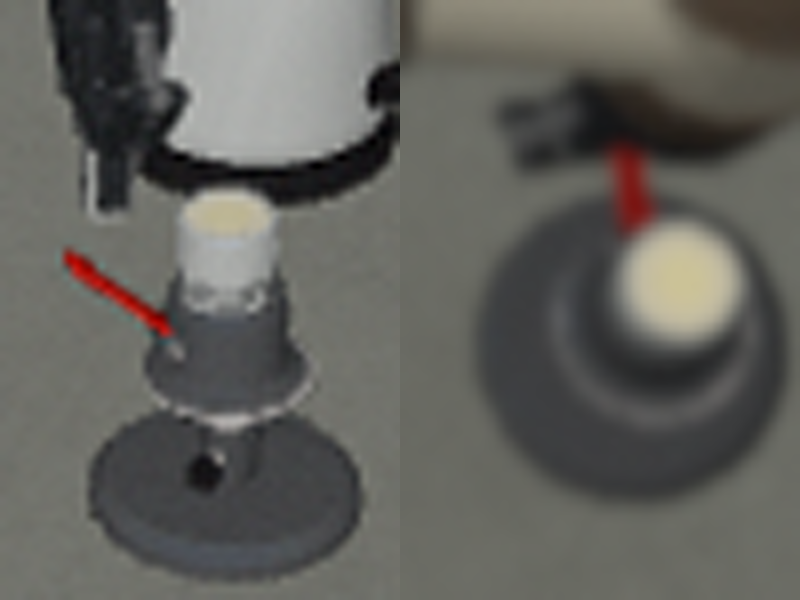

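```bash
python3 - <<'E'
from h import *
np.set_printoptions(precision=4,suppress=True)
print("lens",onz("top",[315.7,220.3],.16), onz("side",[260+226/8-.4,110+213/8-.4],.16))
for z in (.165,.17,.175): print("tip",onz("side",[273.,136.1],z))
print("lever end top",onz("top",[285+(622-400)/9.09-.5,190+148/9.09-.5],.152), onz("side",[260+68/8-.4,110+255/8-.4],.152))
E
```

```text
lens [ 0.5081 -0.1978  0.16  ] [ 0.508  -0.1984  0.16  ]
tip [ 0.5606 -0.1849  0.165 ]
tip [ 0.5602 -0.1769  0.17  ]
tip [ 0.5598 -0.169   0.175 ]
lever end top [ 0.5586 -0.174   0.152 ] [ 0.5763 -0.1679  0.152 ]
```

Request:
{"fn": "step_arm", "kwargs": {"motion": [{"claw": 1, "slide": [0, 0.4, 0.5], "yaw": 0}, {"claw": 1, "slide": [0, 0.4, 1.5], "yaw": 0}, {"claw": 1, "slide": [0, 0.2, 2.3], "yaw": 0}, {"claw": 1, "slide": [0, -0.2, 3], "yaw": 0}, {"claw": 1, "slide": [0, -0.7, 3.7], "yaw": 0}, {"claw": 1, "slide": [0, -0.7, 3.7], "yaw": 0}]}}

```text
time_s: 20.45
tool_pos: [0.5697, -0.1732, 0.0958]
eef_rot: [0.833, -0.553, -0.0, 0.0]
ft_force: [-0.6, 0.3, 0.2]
grip_width: 0.0001
```

```bash
python3 look.py p12
```

```text
20.55 [ 0.5697 -0.1733  0.0963] [ 0.9037 -0.6491  0.2801] [-0.009   0.0141 -0.0289] 9.034015117841468e-05
[[ 0.3888 -0.9213 -0.0002]
 [-0.9213 -0.3888  0.0001]
 [-0.0002  0.0001 -1.    ]]
```

View pics/p12.png

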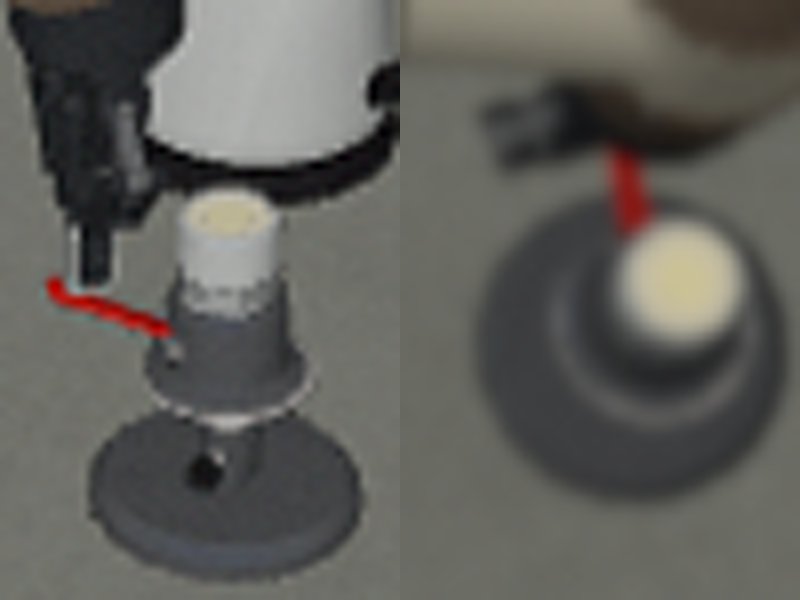

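Request:
{"fn": "step_arm", "kwargs": {"motion": [{"claw": 1, "slide": [0, -0.4, 0.8], "yaw": 0}, {"claw": 1, "slide": [0, -0.6, 1.5], "yaw": 0}, {"claw": 1, "slide": [0, -0.8, 2.2], "yaw": 0}, {"claw": 1, "slide": [0, -0.9, 2.7], "yaw": 0}, {"claw": 1, "slide": [0, -1, 2.9], "yaw": 0}, {"claw": 1, "slide": [0, -1, 2.9], "yaw": 0}]}}

```text
time_s: 21.3
tool_pos: [0.5781, -0.1696, 0.067]
eef_rot: [0.833, -0.553, -0.001, 0.0]
ft_force: [-0.1, -0.9, 0.9]
grip_width: -0.0001
```

```bash
python3 look.py p13
```

```text
21.4 [ 0.578  -0.1696  0.0672] [ 0.3581  0.0584 -0.5283] [-0.0295 -0.0193 -0.0012] 0.00017830435985929244
[[ 0.3884 -0.9215 -0.0016]
 [-0.9215 -0.3884  0.0002]
 [-0.0008  0.0014 -1.    ]]
```

View pics/p13.png

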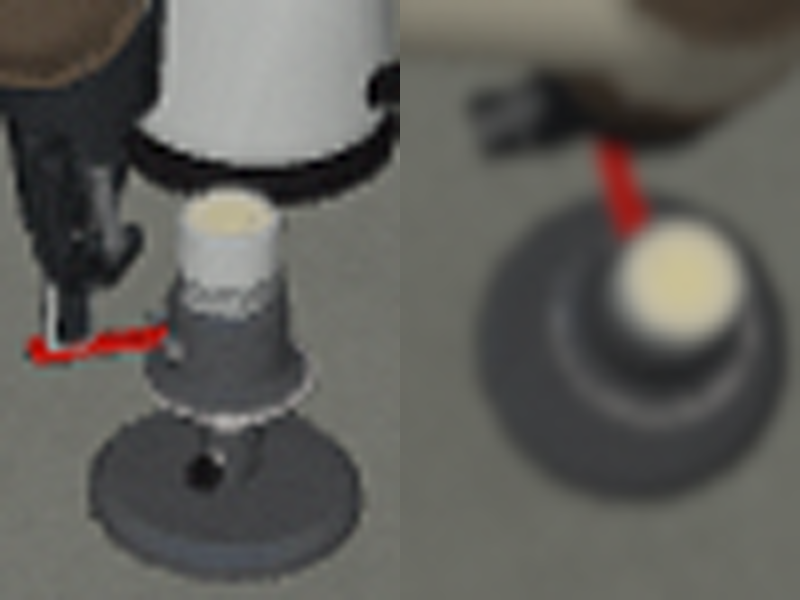

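Nearly there, and nothing is blocking it. I'll keep pressing in small steps until it reaches the stop.

Request:
{"fn": "step_arm", "kwargs": {"motion": [{"claw": 1, "slide": [0, -0.2, 0.3], "yaw": 0}, {"claw": 1, "slide": [0, -0.3, 0.6], "yaw": 0}, {"claw": 1, "slide": [0, -0.3, 0.6], "yaw": 0}]}}

```text
time_s: 21.78
tool_pos: [0.5813, -0.1685, 0.0617]
eef_rot: [0.833, -0.553, -0.0, 0.0]
ft_force: [-1.5, 0.7, 3.9]
grip_width: 0.0001
```

Request:
{"fn": "step_arm", "kwargs": {"motion": [{"claw": 1, "slide": [0, 0, 0.3], "yaw": 0}, {"claw": 1, "slide": [0, 0, 0.5], "yaw": 0}, {"claw": 1, "slide": [0, 0, 0.5], "yaw": 0}]}}

```text
time_s: 22.15
tool_pos: [0.5834, -0.1685, 0.0589]
eef_rot: [0.834, -0.552, 0.002, -0.001]
ft_force: [-2.1, 2.2, 11.5]
grip_width: 0.0002
```

```bash
python3 look.py p14
```

```text
22.25 [ 0.5834 -0.1685  0.0589] [-1.4243  1.0839 10.7554] [0.3401 0.5115 0.0058] -1.581171911975667e-05
[[ 0.3896 -0.921   0.0044]
 [-0.921  -0.3897 -0.0009]
 [ 0.0025 -0.0037 -1.    ]]
```

View pics/p14.png

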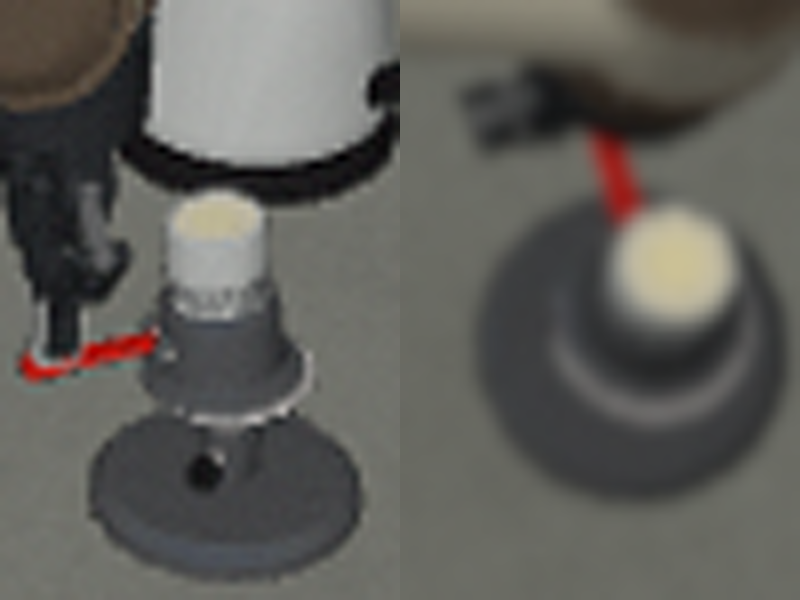

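Request:
{"fn": "step_arm", "kwargs": {"motion": [{"claw": 1, "slide": [0, 0, -1], "yaw": 0}, {"claw": 1, "slide": [0, 0, -4], "yaw": 0}, {"claw": 1, "slide": [0, 3, -9], "yaw": 0}, {"claw": 1, "slide": [0, 3, -12], "yaw": 0}, {"claw": 1, "slide": [0, 3, -12], "yaw": 0}]}}

```text
time_s: 22.88
tool_pos: [0.5556, -0.1803, 0.1796]
eef_rot: [0.833, -0.553, 0.003, -0.002]
ft_force: [0.9, -0.6, -1.0]
grip_width: 0.0
```

```bash
python3 look.py p15
```

```text
22.975 [ 0.5536 -0.1797  0.176 ] [-0.4804  0.259  -0.0037] [ 0.0323 -0.0468  0.0118] 0.00022982542987494406
[[ 0.3883 -0.9215 -0.0003]
 [-0.9215 -0.3883  0.0009]
 [-0.0009 -0.0001 -1.    ]]
```

View pics/p15.png

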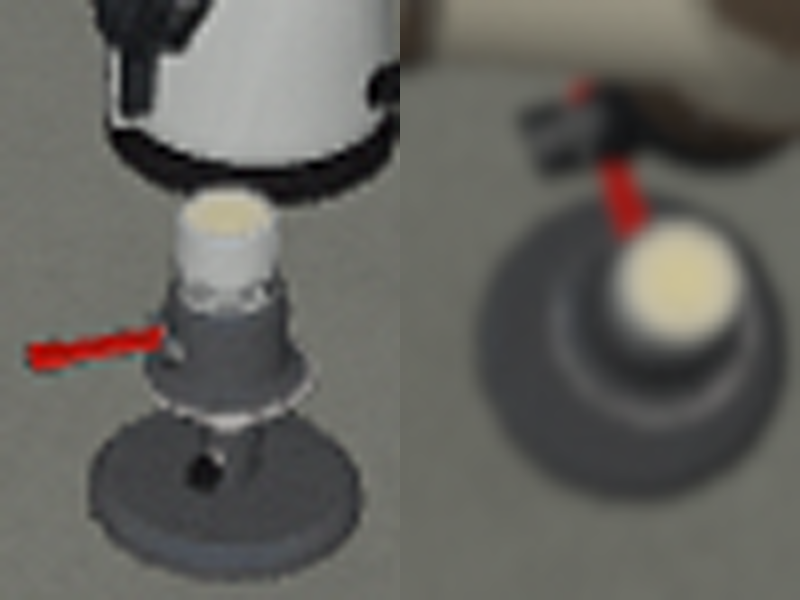

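```bash
cat > lev.py <<'E'
from h import *
np.set_printoptions(precision=2,suppress=True)
def lamp(mid,lx,ly,az,th):
    R=Ro.from_rotvec([-ly,lx,0]).as_matrix()@Ro.from_euler('z',az).as_matrix()
    f=lambda p:np.array(mid)+R@np.array(p)
    e=lambda s:f([.024+s*np.cos(th),0,-.018+s*np.sin(th)])
    return f([0,0,.042]),e(.07),e(.0),f([0,0,-.042])
E
python3 - <<'E'
from lev import *
import itertools
print("obs lens",260+226/8-.44,110+213/8-.44,"end",260+30/8-.44,110+357/8-.44)
for L in(0,2,4):
  l=np.radians(L)
  for th in(0,3,6,9):
    P=lamp([.505+.018*l,-.198,.118],l,0,np.radians(22.5),np.radians(th))
    print(L,th,proj("side",np.array(P)).ravel(),proj("top",np.array(P[0])),proj("top",np.array(P[1])))
E
```

```text
obs lens 287.81 136.185 end 263.31 154.185
0 0 [288.67 136.34 263.27 154.16 281.51 151.23 287.29 155.6 ] [315.72 221.21] [304.14 198.92]
0 3 [288.67 136.34 263.32 153.32 281.51 151.23 287.29 155.6 ] [315.72 221.21] [304.26 198.76]
0 6 [288.67 136.34 263.41 152.47 281.51 151.23 287.29 155.6 ] [315.72 221.21] [304.4  198.64]
0 9 [288.67 136.34 263.56 151.62 281.51 151.23 287.29 155.6 ] [315.72 221.21] [304.56 198.58]
2 0 [288.09 136.31 263.26 154.84 281.5  151.4  287.52 155.61] [315.74 220.6 ] [304.05 199.09]
2 3 [288.09 136.31 263.28 154.   281.5  151.4  287.52 155.61] [315.74 220.6 ] [304.17 198.89]
2 6 [288.09 136.31 263.34 153.16 281.5  151.4  287.52 155.61] [315.74 220.6 ] [304.31 198.74]
2 9 [288.09 136.31 263.45 152.3  281.5  151.4  287.52 155.61] [315.74 220.6 ] [304.47 198.64]
4 0 [287.5  136.29 263.29 155.52 281.5  151.57 287.75 155.61] [315.75 220.  ] [303.95 199.28]
4 3 [287.5  136.29 263.27 154.69 281.5  151.57 287.75 155.61] [315.75 220.  ] [304.08 199.05]
4 6 [287.5  136.29 263.29 153.84 281.5  151.57 287.75 155.61] [315.75 220.  ] [304.22 198.87]
4 9 [287.5  136.29 263.37 152.98 281.5  151.57 287.75 155.61] [315.75 220.  ] [304.38 198.74]
```

```bash
python3 - <<'E'
from lev import *
def red(f,box):
    im=cv2.imread(f).astype(float);x0,y0,x1,y1=box;c=im[y0:y1,x0:x1]
    w=np.clip(c[...,2]-np.maximum(c[...,0],c[...,1])-25,0,None)
    ys,xs=np.mgrid[y0:y1,x0:x1];k=w>0
    return xs[k],ys[k],w[k]
x,y,w=red("pics/p15_sr.png",(258,145,284,162))
for c in range(262,283):
    k=x==c
    if k.any(): print(c,np.average(y[k],weights=w[k]),w[k].sum())
k=(x>=266)&(x<=279)
p=np.polyfit(x[k],y[k],1,w=np.sqrt(w[k]));print("slope",p[0],p[0]*20)
x,y,w=red("pics/p15_tr.png",(295,190,315,220))
for r in range(195,218):
    k=y==r
    if k.any(): print(r,np.average(x[k],weights=w[k]),w[k].sum())
for L in(2,3,4):
  for az in(16,20,24):
    for th in(0,4,8):
      l=np.radians(L);P=lamp([.505+.018*l,-.198,.118],l,0,np.radians(az),np.radians(th))
      s=proj("side",np.array(P[1:3]));t=proj("top",np.array(P[1:3]))
      print(L,az,th,"side slope",(s[0,1]-s[1,1])/(s[0,0]-s[1,0]),"endcol",s[0],"top dx/dy",(t[0,0]-t[1,0])/(t[0,1]-t[1,1]),t[0],t[1])
E
```

```text
263 153.61818181818182 55.0
264 154.04600484261502 413.0
265 154.0524934383202 381.0
266 154.05080213903744 374.0
267 153.95640326975476 367.0
268 153.8166089965398 289.0
269 153.39483394833948 271.0
270 153.2271186440678 295.0
271 153.15613382899627 269.0
272 153.04934210526315 304.0
273 152.78476821192052 302.0
274 152.625 264.0
275 152.36917562724014 279.0
276 152.22847682119206 302.0
277 152.1793893129771 262.0
278 152.10344827586206 319.0
279 151.85668789808918 314.0
280 151.0 39.0
slope -0.17177825306164812 -3.4355650612329622
199 304.4583333333333 24.0
200 304.26666666666665 30.0
207 308.10526315789474 38.0
208 308.2875 160.0
209 308.4878048780488 246.0
210 308.75254237288135 295.0
211 309.00602409638554 332.0
212 309.35127478753543 353.0
213 309.688622754491 334.0
214 309.6744186046512 258.0
215 309.4920634920635 126.0
216 309.1111111111111 9.0
2 16 0 side slope -0.1196894383046328 endcol [262.56 153.24] top dx/dy 0.26096888134035023 [306.86 198.29] [311.74 216.97]
2 16 4 side slope -0.06030240268024915 endcol [262.59 152.12] top dx/dy 0.24849428237549212 [307.03 198.04] [311
[... 2394 characters left out ...]
endcol [262.98 154.92] top dx/dy 0.34303296709890696 [305.02 198.95] [311.26 217.13]
4 20 4 side slope -0.12944327388585872 endcol [262.96 153.8 ] top dx/dy 0.3283735700791185 [305.19 198.65] [311.26 217.13]
4 20 8 side slope -0.06826757750363668 endcol [263.03 152.67] top dx/dy 0.3140248537034813 [305.39 198.44] [311.26 217.13]
4 24 0 side slope -0.2339766795305618 endcol [263.5  155.88] top dx/dy 0.42210171737135715 [303.32 199.51] [310.82 217.28]
4 24 4 side slope -0.17173576276494631 endcol [263.48 154.76] top dx/dy 0.40592559656264393 [303.49 199.21] [310.82 217.28]
4 24 8 side slope -0.1090673174081319 endcol [263.55 153.62] top dx/dy 0.39010311991882973 [303.69 199.  ] [310.82 217.28]
```

```bash
cat > fit.py <<'E'
from lev import *
def red(f,box):
    im=cv2.imread(f).astype(float);x0,y0,x1,y1=box;c=im[y0:y1,x0:x1]
    w=np.clip(c[...,2]-np.maximum(c[...,0],c[...,1])-25,0,None)
    ys,xs=np.mgrid[y0:y1,x0:x1];k=w>0
    return xs[k],ys[k],w[k]
def cl(f,box,axis,lo,hi):
    x,y,w=red(f,box);o=[]
    u,v=(x,y) if axis==0 else (y,x)
    for c in range(lo,hi+1):
        k=u==c
        if k.any() and w[k].sum()>100:o.append((c,np.average(v[k],weights=w[k])))
    return np.array(o)
def run(up,dn,dhi=278,dtop=(208,213)):
    s_up=cl(f"pics/{up}_sr.png",(258,135,284,158),0,268,279);s_dn=cl(f"pics/{dn}_sr.png",(255,145,284,162),0,265,dhi)
    t_up=cl(f"pics/{up}_tr.png",(295,190,318,222),1,207,213);t_dn=cl(f"pics/{dn}_tr.png",(295,190,318,222),1,*dtop)
    def res(p,full=False):
        ball=p[:3];lx,ly,az,th=p[3:7];off=p[7:9]
        ax=np.array([lx,ly,1]);mid=ball+.018*ax
        r=[]
        for n,pts,t in(("side",s_up,.873),("side",s_dn,th),("top",t_up,.873),("top",t_dn,th)):
            P=lamp(mid,lx,ly,az,t);q=proj(n,np.array(P[1:3]))
            if n=="top":q=q[:,::-1]
            pr=q[1,1]+(pts[:,0]-q[1,0])*(q[0,1]-q[1,1])/(q[0,0]-q[1,0])
            r.append((pr-pts[:,1])/.3/np.sqrt(len(pts)/4))
        top=lamp(mid,lx,ly,az,0)[0]
        r.append((proj("side",top)-[287.8,136.2])/.4);r.append((proj("top",top)-[315.6,220.4])/.5)
        r.append((ball-[.5036,-.198,.1005])/.0015);r.append([lx/.04,ly/.04])
        return r if full else np.concatenate(r)
    p0=np.array([.5036,-.198,.1005,.04,0,.39,.03])
    s=least_squares(lambda p:res(np.r_[p,0,0]),p0);J=s.jac;cov=np.linalg.inv(J.T@J)
    print("ball",s.x[:3]*1e3,"lean deg",np.degrees(s.x[3:5]),"az",np.degrees(s.x[5]),"theta",np.degrees(s.x[6]),"+-",np.degrees(cov[6,6]**.5),"joint",.873-s.x[6],"cost",s.cost)
    for a in res(np.r_[s.x,0,0],True):print(np.asarray(a))
if __name__=="__main__":run("p11","p15")
E
python3 fit.py
```

```text
ball [ 503.93 -198.77   99.29] lean deg [5.58 1.99] az 20.748030708181957 theta 6.212343533475047 +- 1.6802662169788873 joint 0.7645741510758819 cost 8.112085369975922
[-0.32 -0.86 -0.48 -0.54 -0.62 -0.5  -0.27 -0.13 -0.08 -0.1  -0.07  0.19]
[-0.08 -0.32 -0.4  -0.39  0.12  0.17  0.05 -0.    0.22  0.26  0.48  0.48
  0.32  0.21]
[-0.41 -0.24 -0.06 -0.02  0.03  0.03  0.14]
[-0.61 -0.22 -0.01  0.24  0.23  0.25]
[-1.23  1.18]
[-0.52 -1.11]
[ 0.22 -0.52 -0.81]
[2.43 0.87]
```

Request:
{"fn": "step_arm", "kwargs": {"motion": [{"claw": 1, "slide": [-0.1, 2.4, 0], "yaw": 0}, {"claw": 1, "slide": [-0.1, 4.8, 1], "yaw": 0}, {"claw": 1, "slide": [-0.1, 4.8, 3], "yaw": 0}, {"claw": 1, "slide": [-0.1, 4.8, 4.5], "yaw": 0}, {"claw": 1, "slide": [-0.1, 4.8, 5.1], "yaw": 0}, {"claw": 1, "slide": [-0.1, 4.8, 5.1], "yaw": 0}, {"claw": 1, "slide": [-0.1, 4.8, 5.1], "yaw": 0}]}}

```text
time_s: 23.85
tool_pos: [0.5098, -0.1978, 0.126]
eef_rot: [0.833, -0.553, 0.0, -0.0]
ft_force: [0.8, 0.7, -1.0]
grip_width: 0.0004
```

```bash
python3 look.py p16;  python3 - <<'E'
import sys;sys.path.insert(0,'.')
from fit import *
run("p11","p16",278,(199,213))
E
```

```text
23.95 [ 0.5097 -0.1978  0.1261] [-1.001   0.5858  0.0157] [-0.0181 -0.0391  0.0284] -4.624294555256919e-05
[[ 0.3888 -0.9213  0.0011]
 [-0.9213 -0.3888 -0.0001]
 [ 0.0005 -0.0009 -1.    ]]Traceback (most recent call last):
  File "<stdin>", line 3, in <module>
  File "fit.py", line 31, in run
    s=least_squares(lambda p:res(np.r_[p,0,0]),p0);J=s.jac;cov=np.linalg.inv(J.T@J)
    return func(*args, **kwargs)
    vector_fun = VectorFunction(
        fun_wrapped,
    ...<6 lines>...
        workers=workers
    )
    self._update_fun()
    ~~~~~~~~~~~~~~~~^^
    self.f = self.fun_wrapped(xp_copy(self.x))
             ~~~~~~~~~~~~~~~~^^^^^^^^^^^^^^^^^
    return np.atleast_1d(self.fun(x))
                         ~~~~~~~~^^^
    return self.f(x, *self.args, **self.kwargs)
           ~~~~~~^^^^^^^^^^^^^^^^^^^^^^^^^^^^^^
  File "fit.py", line 31, in <lambda>
    s=least_squares(lambda p:res(np.r_[p,0,0]),p0);J=s.jac;cov=np.linalg.inv(J.T@J)
                             ~~~^^^^^^^^^^^^^^
  File "fit.py", line 24, in res
    pr=q[1,1]+(pts[:,0]-q[1,0])*(q[0,1]-q[1,1])/(q[0,0]-q[1,0])
               ~~~^^^^^
IndexError: too many indices for array: array is 1-dimensional, but 2 were indexed
```

View pics/p16.png

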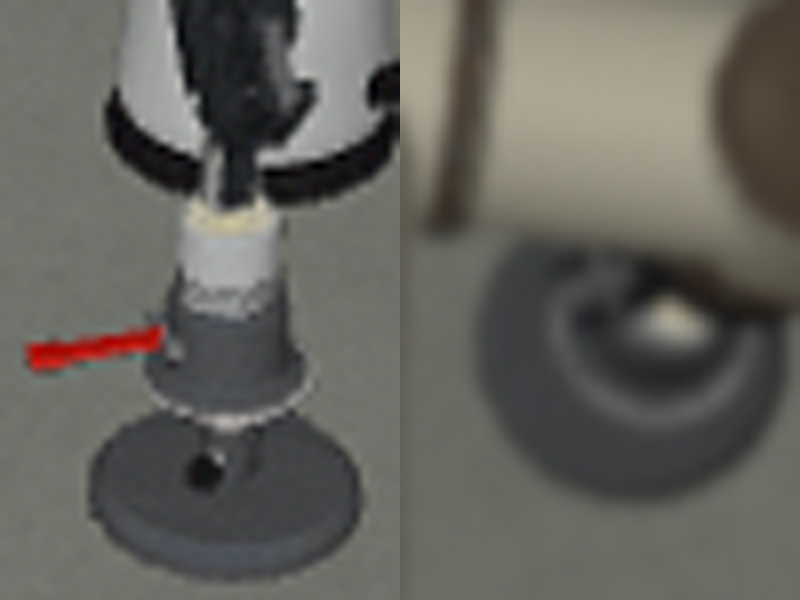

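Now press straight down, adding some −x to cancel the tool's drift under load.

Request:
{"fn": "step_arm", "kwargs": {"motion": [{"claw": 1, "slide": [0, 0.2, 0.2], "yaw": 0}, {"claw": 1, "slide": [0, 0.3, 0.5], "yaw": 0}, {"claw": 1, "slide": [0, 0.5, 0.7], "yaw": 0}, {"claw": 1, "slide": [0, 0.5, 0.7], "yaw": 0}]}}

```text
time_s: 24.45
tool_pos: [0.5079, -0.2009, 0.1232]
eef_rot: [0.834, -0.552, 0.004, -0.001]
ft_force: [-1.4, 2.1, 15.3]
grip_width: -0.0003
```

Request:
{"fn": "step_arm", "kwargs": {"motion": [{"claw": 1, "slide": [0, 0.2, 0.2], "yaw": 0}, {"claw": 1, "slide": [0, 0.2, 0.2], "yaw": 0}]}}

```text
time_s: 24.7
tool_pos: [0.5078, -0.202, 0.123]
eef_rot: [0.834, -0.552, 0.007, -0.002]
ft_force: [-0.8, 2.7, 21.0]
grip_width: -0.0001
```

```bash
python3 look.py p17
```

```text
24.8 [ 0.5078 -0.202   0.123 ] [-1.905   3.0136 20.8385] [0.7131 0.3338 0.0637] 0.00021137247695932537
[[ 0.3912 -0.9202  0.0126]
 [-0.9203 -0.3913 -0.0046]
 [ 0.0091 -0.0098 -0.9999]]
```

View pics/p17.png

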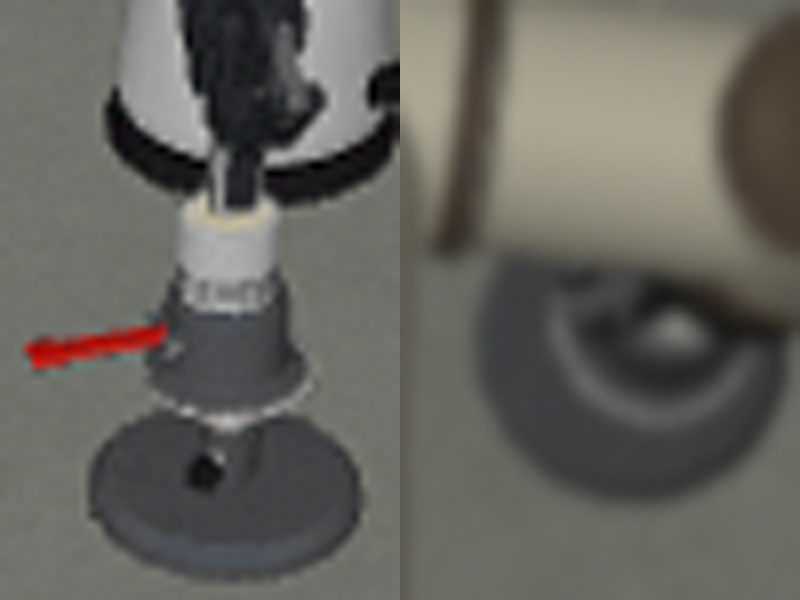

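Request:
{"fn": "step_arm", "kwargs": {"motion": [{"claw": 1, "slide": [0, 0, -1], "yaw": 0}, {"claw": 1, "slide": [0, 0, -4], "yaw": 0}, {"claw": 1, "slide": [0, -3, -4], "yaw": 0}, {"claw": 1, "slide": [0, -7, -3], "yaw": 0}, {"claw": 1, "slide": [0, -8.5, 0], "yaw": 0}, {"claw": 1, "slide": [0, -8.5, 0], "yaw": 0}, {"claw": 1, "slide": [0, -8.5, 0], "yaw": 0}]}}

```text
time_s: 25.68
tool_pos: [0.5808, -0.1679, 0.1171]
eef_rot: [0.833, -0.553, 0.0, 0.0]
ft_force: [0.4, -0.8, 0.7]
grip_width: 0.0001
```

```bash
python3 look.py p18;  python3 - <<'E'
import sys;sys.path.insert(0,'.')
from fit import *
print(cl("pics/p15_sr.png",(255,145,284,162),0,264,279)[:,1]);print(cl("pics/p18_sr.png",(255,145,284,162),0,264,279)[:,1])
run("p11","p18",278,(203,213))
E
```

```text
25.775 [ 0.5812 -0.1679  0.118 ] [ 0.1531 -0.1152  0.0253] [0.0232 0.0202 0.0282] 0.00017085617330516394
[[ 0.3884 -0.9215  0.002 ]
 [-0.9215 -0.3884 -0.0003]
 [ 0.0011 -0.0017 -1.    ]]
[154.05 154.05 154.05 153.96 153.82 153.39 153.23 153.16 153.05 152.78
 152.62 152.37 152.23 152.18 152.1  151.86]
[153.99 154.06 153.89 153.85 153.6  153.25 153.19 153.05 152.8  152.63
 152.43 152.25 152.19 152.02 151.85 151.69]
ball [ 504.04 -198.83   99.43] lean deg [5.54 2.04] az 20.910699604715155 theta 6.816610939313206 +- 1.6621637181585658 joint 0.7540276952815211 cost 8.318666909169426
[-0.34 -0.88 -0.5  -0.56 -0.64 -0.52 -0.29 -0.16 -0.11 -0.13 -0.1   0.16]
[-0.38 -0.31 -0.47 -0.26  0.14  0.02  0.04  0.25  0.31  0.44  0.53  0.41
  0.48  0.56]
[-0.47 -0.29 -0.1  -0.05 -0.    0.01  0.13]
[-0.09 -0.16 -0.09 -0.08 -0.05  0.03  0.04  0.02  0.15  0.18  0.25]
[-1.27  1.09]
[-0.5  -1.16]
[ 0.29 -0.55 -0.72]
[2.42 0.89]
```

View pics/p18.png

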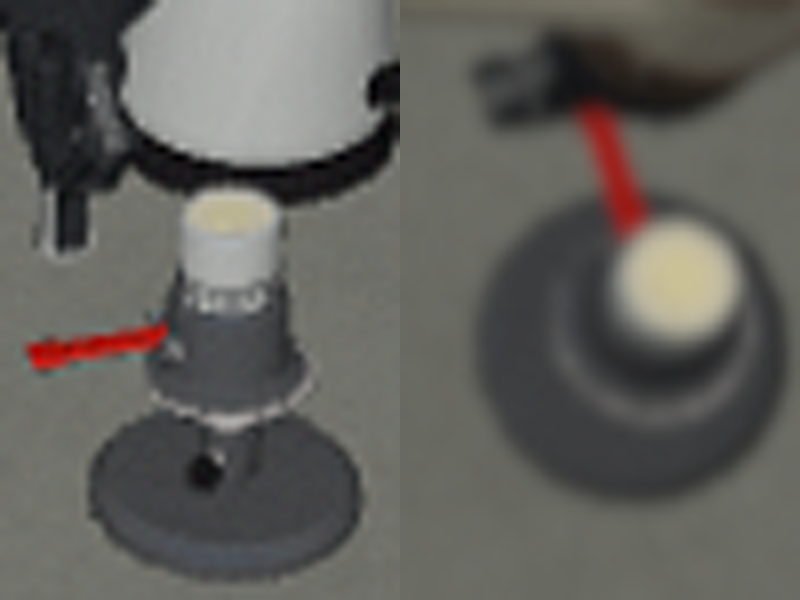

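Request:
{"fn": "step_arm", "kwargs": {"motion": [{"claw": 1, "slide": [0, 0, 2.5], "yaw": 0}, {"claw": 1, "slide": [0, 0, 4.5], "yaw": 0}, {"claw": 1, "slide": [0, 0, 5.2], "yaw": 0}, {"claw": 1, "slide": [0, 0, 5.2], "yaw": 0}, {"claw": 1, "slide": [0, 0, 5.2], "yaw": 0}]}}

```text
time_s: 26.4
tool_pos: [0.5819, -0.1677, 0.0659]
eef_rot: [0.833, -0.553, 0.001, -0.0]
ft_force: [0.5, -0.5, -0.5]
grip_width: 0.0001
```

Request:
{"fn": "step_arm", "kwargs": {"motion": [{"claw": 1, "slide": [0, 0, 0.3], "yaw": 0}, {"claw": 1, "slide": [0, 0, 0.3], "yaw": 0}]}}

```text
time_s: 26.65
tool_pos: [0.5824, -0.1675, 0.0627]
eef_rot: [0.833, -0.553, 0.001, -0.001]
ft_force: [0.7, -0.3, 3.6]
grip_width: 0.0001
```

Request:
{"fn": "step_arm", "kwargs": {"motion": [{"claw": 1, "slide": [0, 0, 0.2], "yaw": 0}, {"claw": 1, "slide": [0, 0, 0.2], "yaw": 0}]}}

```text
time_s: 26.9
tool_pos: [0.5834, -0.1675, 0.0614]
eef_rot: [0.834, -0.552, 0.002, -0.001]
ft_force: [0.8, 1.0, 7.1]
grip_width: 0.0001
```

Request:
{"fn": "step_arm", "kwargs": {"motion": [{"claw": 1, "slide": [0, 0.1, 0.2], "yaw": 0}, {"claw": 1, "slide": [0, 0.1, 0.2], "yaw": 0}]}}

```text
time_s: 27.15
tool_pos: [0.5841, -0.1678, 0.0606]
eef_rot: [0.834, -0.552, 0.004, -0.002]
ft_force: [1.8, 2.6, 9.7]
grip_width: 0.0001
```

Request:
{"fn": "step_arm", "kwargs": {"motion": [{"claw": 1, "slide": [0, 0.1, 0.3], "yaw": 0}, {"claw": 1, "slide": [0, 0.1, 0.3], "yaw": 0}]}}

```text
time_s: 27.4
tool_pos: [0.5852, -0.168, 0.0591]
eef_rot: [0.834, -0.552, 0.006, -0.003]
ft_force: [3.5, 4.4, 13.5]
grip_width: -0.0
```

```bash
python3 look.py p19
```

```text
27.5 [ 0.5852 -0.168   0.0592] [ 3.2165  4.7086 13.9873] [ 1.1285 -0.9203 -0.0208] -0.0002681383406642306
[[ 0.3909 -0.9203  0.0132]
 [-0.9204 -0.391  -0.0016]
 [ 0.0066 -0.0115 -0.9999]]
```

View pics/p19.png

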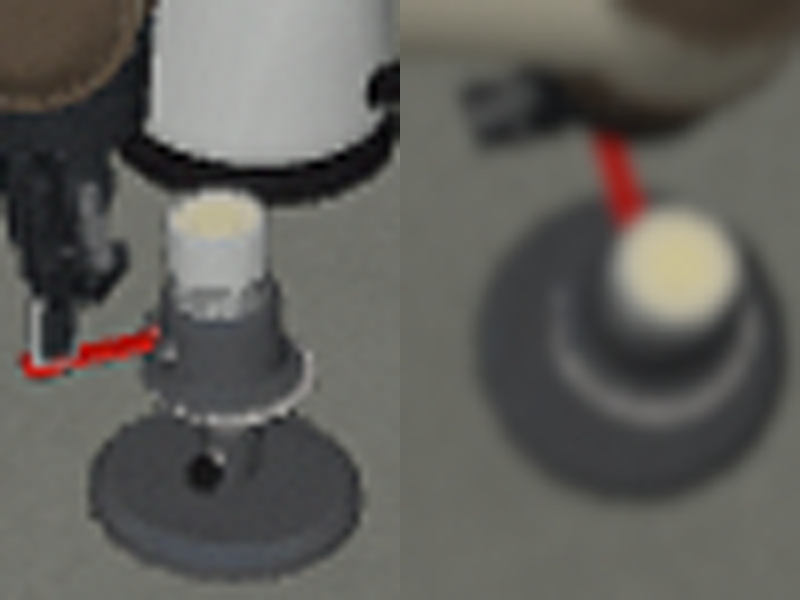

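Request:
{"fn": "step_arm", "kwargs": {"motion": [{"claw": 1, "slide": [0, 0, -1], "yaw": 0}, {"claw": 1, "slide": [0, 0, -5], "yaw": 0}, {"claw": 1, "slide": [0, 0, -11], "yaw": 0}, {"claw": 1, "slide": [0, -6, -15], "yaw": 0}, {"claw": 1, "slide": [0, -12, -15], "yaw": 0}, {"claw": 1, "slide": [0, -17, -15], "yaw": 0}, {"claw": 1, "slide": [0, -17, -15], "yaw": 0}, {"claw": 1, "slide": [0, -17, -15], "yaw": 0}]}}

```text
time_s: 28.5
tool_pos: [0.735, -0.1022, 0.203]
eef_rot: [0.833, -0.553, -0.001, 0.001]
ft_force: [-0.4, -0.2, 0.4]
grip_width: 0.0
```

```bash
python3 look.py p20;  python3 - <<'E'
import sys;sys.path.insert(0,'.')
from fit import *
for f in("p11","p15","p18","p20"):
    a=cl(f"pics/{f}_sr.png",(255,135,284,162),0,269,279);t=cl(f"pics/{f}_tr.png",(295,185,318,222),1,195 if f!="p11" else 206,213)
    print(f,"side slope",np.polyfit(a[:,0],a[:,1],1)[0],"top dx/dy",np.polyfit(t[:,0],t[:,1],1)[0],len(t),t[0],t[-1])
for L in(0,2,4):
  for az in(20,22,24):
    for th in(0,5,45,50,):
      l=np.radians(L);P=lamp([.505+.018*l,-.198,.118],l,0,np.radians(az),np.radians(th))
      s=proj("side",np.array(P[1:3]));t=proj("top",np.array(P[1:3]))
      print(L,az,th,"side %.3f top %.3f"%((s[0,1]-s[1,1])/(s[0,0]-s[1,0]),(t[0,0]-t[1,0])/(t[0,1]-t[1,1])))
E
```

```text
28.6 [ 0.7348 -0.1029  0.2049] [-0.9427 -0.8644  0.6188] [-0.0189 -0.0162  0.0309] 0.00011936732317414944
[[ 0.3881 -0.9216 -0.0007]
 [-0.9216 -0.3881 -0.0002]
 [-0.0001  0.0007 -1.    ]]
p11 side slope 0.6915535576333364 top dx/dy 0.15451290714813687 7 [207.   309.54] [213.   310.44]
p15 side slope -0.1561178947723163 top dx/dy 0.2814144349833994 6 [208.   308.29] [213.   309.69]
p18 side slope -0.16245290061676165 top dx/dy 0.3263916577569896 12 [202.  306.1] [213.   309.67]
p20 side slope -0.15892471762655047 top dx/dy 0.320969191774035 15 [199.   305.76] [213.   309.87]
0 20 0 side -0.133 top 0.330
0 20 5 side -0.058 top 0.314
0 20 45 side 0.772 top 0.172
0 20 50 side 0.957 top 0.146
0 22 0 side -0.155 top 0.369
0 22 5 side -0.079 top 0.352
0 22 45 side 0.759 top 0.205
0 22 50 side 0.946 top 0.178
0 24 0 side -0.177 top 0.408
0 24 5 side -0.101 top 0.391
0 24 45 side 0.748 top 0.238
0 24 50 side 0.937 top 0.210
2 20 0 side -0.162 top 0.336
2 20 5 side -0.086 top 0.319
2 20 45 side 0.715 top 0.170
2 20 50 side 0.886 top 0.144
2 22 0 side -0.183 top 0.375
2 22 5 side -0.107 top 0.357
2 22 45 side 0.703 top 0.202
2 22 50 side 0.876 top 0.175
2 24 0 side -0.206 top 0.415
2 24 5 side -0.128 top 0.396
2 24 45 side 0.691 top 0.234
2 24 50 side 0.867 top 0.206
4 20 0 side -0.190 top 0.343
4 20 5 side -0.114 top 0.325
4 20 45 side 0.662 top 0.169
4 20 50 side 0.822 top 0.143
4 22 0 side -0.212 top 0.382
4 22 5 side -0.135 top 0.363
4 22 45 side 0.650 top 0.200
4 22 50 side 0.812 top 0.172
4 24 0 side -0.234 top 0.422
4 24 5 side -0.156 top 0.402
4 24 45 side 0.639 top 0.231
4 24 50 side 0.803 top 0.202
```

View pics/p20.png

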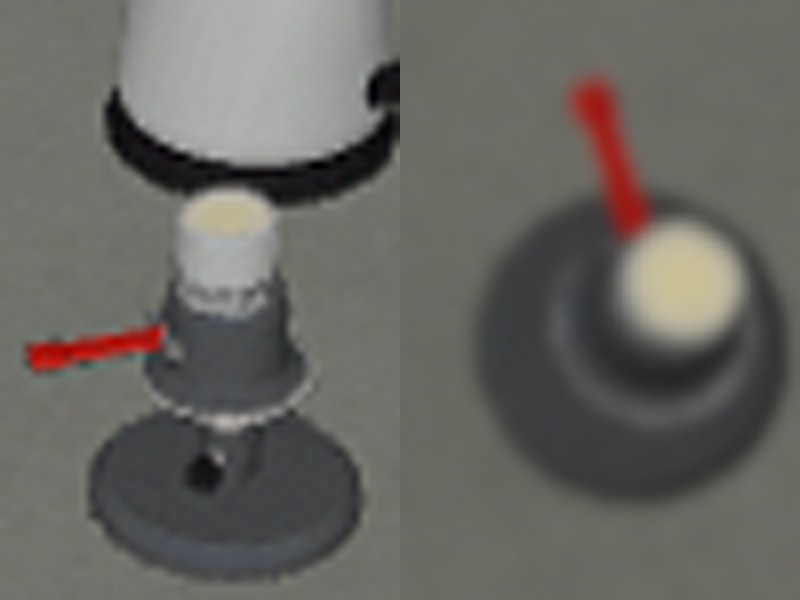

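```bash
python3 - <<'E'
import sys;sys.path.insert(0,'.')
from fit import *
a=cl("pics/side0.png",(254,232,276,252),0,255,273);t=cl("pics/top0.png",(185,190,205,215),1,196,212)
print(a,t)
k=(a[:,0]>=259)&(a[:,0]<=270);print("side",np.polyfit(a[k,0],a[k,1],1)[0]);print("top",np.polyfit(t[:,0],t[:,1],1)[0])
for az in(19,21,23,25):
  for th in(40,45,50):
    P=lamp([.5035,.2134,.05],0,0,np.radians(az),np.radians(th));s=proj("side",np.array(P[1:3]));t=proj("top",np.array(P[1:3]))
    print(az,th,"side %.3f top %.3f"%((s[0,1]-s[1,1])/(s[0,0]-s[1,0]),(t[0,0]-t[1,0])/(t[0,1]-t[1,1])),s.ravel(),t.ravel())
for f in("p1","p2","p3"):
    a=cl(f"pics/{f}_sr.png",(264,110,284,150),0,269,280);print(f,np.polyfit(a[1:-1,0],a[1:-1,1],1)[0])
for z in(.208,.168,.152):
  for th in(45,50):
    P=lamp([.505,-.198,z],0,0,np.radians(21.5),np.radians(th));s=proj("side",np.array(P[1:3]));print(z,th,(s[0,1]-s[1,1])/(s[0,0]-s[1,0]))
E
```

```text
[[256.   239.49]
 [257.   239.01]
 [258.   239.81]
 [259.   240.22]
 [260.   240.7 ]
 [261.   241.04]
 [262.   241.23]
 [263.   241.78]
 [264.   242.13]
 [265.   242.47]
 [266.   243.01]
 [267.   243.25]
 [268.   243.31]
 [269.   243.55]
 [270.   244.22]
 [271.   244.18]] [[196.   194.39]
 [197.   194.09]
 [198.   193.73]
 [199.   193.64]
 [200.   193.73]
 [201.   193.91]
 [202.   194.  ]
 [203.   194.14]
 [204.   194.32]
 [205.   194.47]
 [206.   194.52]
 [207.   194.72]
 [208.   194.84]
 [209.   194.72]
 [210.   192.85]
 [211.   189.16]
 [212.   188.38]]
side 0.34855977432143875
top -0.18189769964170724
19 40 side 0.448 top 0.328 [255.64 238.4  272.74 246.05] [193.59 197.98 198.79 213.85]
19 45 side 0.569 top 0.340 [257.02 237.11 272.74 246.05] [193.69 198.83 198.79 213.85]
19 50 side 0.716 top 0.353 [258.54 235.88 272.74 246.05] [193.83 199.79 198.79 213.85]
21 40 side 0.425 top 0.363 [255.86 239.05 272.81 246.25] [192.87 198.19 198.58 213.91]
21 45 side 0.547 top 0.374 [257.24 237.72 272.81 246.25] [193.   199.03 198.58 213.91]
21 50 side 0.696 top 0.387 [258.74 236.46 272.81 246.25] [193.18 199.98 198.58 213.91]
23 40 side 0.402 top 0.399 [256.11 239.7  272.89 246.44] [192.16 198.43 198.36 213.98]
23 45 side 0.526 top 0.409 [257.48 238.34 272.89 246.44] [192.33 199.25 198.36 213.98]
23 50 side 0.676 top 0.422 [258.97 237.04 272.89 246.44] [192.55 200.19 198.36 213.98]
25 40 side 0.380 top 0.435 [256.4  240.34 272.99 246.64] [191.46 198.69 198.15 214.06]
25 45 side 0.505 top 0.445 [257.75 238.94 272.99 246.64] [191.66 199.5  198.15 214.06]
25 50 side 0.657 top 0.457 [259.23 237.61 272.99 246.64] [191.92 200.42 198.15 214.06]
p1 0.8185144632174453
p2 0.776913667818741
p3 0.7667041080169957
0.208 45 0.8110619492477525
0.208 50 1.0059570198935224
0.168 45 0.7888405217235769
0.168 50 0.9799414433354628
0.152 45 0.7801745012232623
0.152 50 0.9697986119317987
```

```bash
python3 - <<'E'
from plant import manip
import cv2,numpy as np
a=manip.get_image("side");b=cv2.imread("pics/side0.png")
d=cv2.absdiff(a,b).max(2)
cv2.imwrite("pics/f.png",np.hstack([cv2.resize(a,(400,300)),cv2.cvtColor(cv2.resize((d>40).astype(np.uint8)*255,(400,300)),cv2.COLOR_GRAY2BGR)]))
E
```

```text
(no output)
```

View pics/f.png

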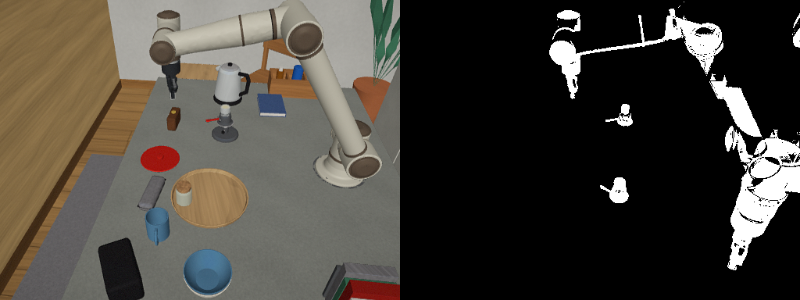

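Only the lamp and the arm differ from the first picture, and the gripper is well clear. I'm handing the job in.

```bash
python3 -c "
from plant import manip
print(manip.finish_job()); print(manip.state()['time_s'])"
```

```text
the job is handed in; nothing more can be done
None
the job is handed in; nothing more can be done
```

The lamp head is on the stand with the latch lever pressed to its stop, and the job was handed in at about 29 s. I think it is home and locked, but the lever angle is the least certain part.

**What I did:** I gripped the head by its barrel, lowered it over the ball and pushed it through the catches, then pressed on the lens. I then pressed the lever down with the shut fingers, pressed the lens again, and gave the lever a second press. The pushes on the head reached at most about 24 N.

**What the last checks showed:**
- **Seating:** the head hit a hard stop at 21–24 N in three separate pushes. From the finger contact height, its underside is about 75 mm up. The measured ball height puts home at about 75–78 mm.
- **Lever:** it stopped firmly at 11–14 N, at the height expected for fully down.
- **Lean:** the head leans about 3 to 4 degrees, as the bent stem does. It tilted a little further while I pressed the lever and came back afterwards.
- **Surroundings:** the final picture differs from the first only in the lamp and the arm.

**What failed or disagreed:**
- **First grasp:** it missed and closed on top of the lens, pressing with about 10 N. The real fingertips sit about 35 mm above the reported tool height, so I corrected for that from then on.
- **Lever angle from pictures:** the results did not agree. Simple slope readings gave 1 to 3 degrees above level. A fuller fit gave 6 to 7 degrees, which would be a joint value of about 0.76 and below the 0.80 limit. That fit also gave a lean beyond what the stem can have, so I relied on the contact height and the firm stop instead.

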